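# Fetch the wedge from its lidded compartment and lock the block in the jig

### The arm

A 6-joint arm with a two-finger parallel gripper is mounted at the origin on the work surface; the furniture and walls round the work are solid. World frame = base frame: x ahead of the robot, y to its left, z up, the work surface at z = 0. Lengths are in m, angles in rad, forces in N, time in s.
With the tool pointing down it reaches from about 0.35 to 0.975 m from the base axis. Payload 4.9 kg.
Tool frame: the origin (TCP) lies at the very end of the fingers, on their centre line; the grasp point (between the pads) lies 19 mm behind it (manip.hold_point_z is the distance from the TCP to the grasp point, in m); z points along the fingers, y is the direction in which the jaws open and shut (so a half turn about z gives the same grasp; the last joint's range is limited). The gripper opens to 85 mm and grips with 20 to 120 N. Pads are 22 mm wide; open, the fingers measure 114 mm over their backs; the gripper's body (76 mm by 85 mm) begins 54 mm behind the grasp point. The pads swing forward as they close: fully open they stand 13 mm farther back than shut.
Start: joints at [-1.346, 0.053, 1.613, -0, 1.476, -0.119], TCP at [0.211, -0.588, 0.199] pointing down, gripper open.
Joint ranges: [-3.01, 3.01], [-1.01, 2.22], [0.06, 2.58], [-1.02, 4.17], [0.09, 2.62], [-3.14, 3.14]. Speed limits (rad/s): [2.57, 2.57, 3.14, 3.14, 3.14, 3.14].

### API

Orientations are given as a unit quaternion [w, x, y, z].
In Python, from plant import monitor, grab_frame, camera_params, ticket, manip gives the robot as it stands.
- The arm moves only by the tool play_rows, never from a script. Its argument "commands" is a list of rows, each an object of numbers: "dx", "dy", "dz": the shift along the tool's x, y, z in cm; "rx", "ry", "rz": the turn, a rotation vector about the tool's x, y, z in rad; "claw": the closure, from 0 (fully open) to 1 (shut). In form: [{"dx": .., "dy": .., "dz": .., "rx": .., "ry": .., "rz": .., "claw": ..}, ...]. A call has 1 to 5 rows; each row is the pose to reach, as a shift and turn from the pose measured when the call began, along the tool's axes at that moment; what a row does not reach only later rows make up. A row lasts 1/10 s, in which the tool goes at most 50 mm and 8.59 degrees, less where a joint would pass 70% of its speed; a pose out of reach is approached as far as the arm can. A call with a gripper value outside its range is refused whole. The fingers move at their own pace and stop on an object; the grip force is fixed at half the most. Time passes only in rows, so rows that repeat a pose let the fingers close. It gives the time, the measured TCP pose, the force and the opening at its end, in the units of the state.
- monitor.state(): the state, without advancing time (a new reading comes with each control period).
- grab_frame(name): name is "scene" or "top" or "wrist"; returns the picture (480x640x3 uint8, blue, green, red); there is no depth.
- camera_params(name): a dict with "fx", "fy", "cx", "cy" (pixels), "rvec" (rotation vector, rad) and "tvec" (3), from world to camera coordinates, as OpenCV has them; the wrist camera has in their place "tool_from_camera" (4x4, takes a point from camera to tool coordinates, whose origin is the TCP and whose axes are the flange's). Camera axes: x right, y down, z forward; pixel columns grow to the right and rows downward; lengths in m; the calibration is good to about 2 mm. A picture is of the moment at which its call begins: read the wrist's pose just before it. camera_params takes no time and is no camera call.
- ticket.job_done(): hands the job in, once; it reports no verdict.
The state is a dict: "time": time; "joint_pos": joint angles; "joint_vel": joint speeds; "joint_efforts": joint torques, N m; "tool_pos": TCP position; "tool_rot": TCP orientation; "contact_force": force on the tool from outside, world axes, zero at the start; "ft_torque": the same for the moment, N m; "gripper_width": opening from 0.0 (shut) to 1.0 (fully open).
Only numpy, scipy, OpenCV 4.12 (cv2) and the standard library are available. Lean on these libraries where they do the work, as an engineer would, in place of code of your own. Each camera call takes 0.05 s, during which the arm holds its last target.

### The job

The wood block in the wedge jig is loose and has to be locked for chiselling. Slide open only the clear lid of the compartment that holds the tapered wooden wedge, take the wedge out and set it flat on the jig, thin end first and straight side to the block, in the narrowing gap between the block and the slanted cleat; then push it firmly in by its thick end until it jams and presses the block tight against the fence. Leave the other lids shut and the tools lying about alone, and let go of the wedge.

Things in the scene. Friction and masses are not known exactly. Their poses are not given: they have to be found in the camera images.
- tray: shallow plywood tray, fixed, 188 x 408 x 22 mm, with the row of four equal lidded boxes in it. Origin at the underside; x points away from the robot, y along the row
- till_a: plain wooden box, fixed; it holds the wedge. Its place in the row changes. 164 x 96 x 50 mm, walls 6; compartment 130 (x) x 84 (y), 32 deep below the lid, floor 6 above the underside. Origin: underside, below the compartment's centre (the box reaches 71 to -x, 93 to +x); x away from the robot, the way the lid opens; z up
- lid_a (a joint): opening of the clear sliding lid of till_a, m: 0 shut, 0.138 fully open. It slides to the box's +x (away from the robot) in grooves, cannot be lifted, needs 1 to 2 N and stays where it is left. It uncovers the near end first; fully open it overhangs the rear
- lid_a_pull (a point): middle of the top of the dark wooden pull (bar 12 thick in x, 56 wide in y, 18 high) on the lid of till_a. The lid's upper face is 18 mm below this point, the pull's near face 6 mm to -x, the box's rim 13 mm below
- till_b: plain wooden box, fixed; it holds a cork sanding block. Its place in the row changes. 164 x 96 x 50 mm, walls 6; compartment 130 (x) x 84 (y), 32 deep below the lid, floor 6 above the underside. Origin: underside, below the compartment's centre (the box reaches 71 to -x, 93 to +x); x away from the robot, the way the lid opens; z up
- lid_b (a joint): opening of the clear sliding lid of till_b, m: 0 shut, 0.138 fully open. It slides to the box's +x (away from the robot) in grooves, cannot be lifted, needs 1 to 2 N and stays where it is left. It uncovers the near end first; fully open it overhangs the rear
- lid_b_pull (a point): middle of the top of the dark wooden pull (bar 12 thick in x, 56 wide in y, 18 high) on the lid of till_b. The lid's upper face is 18 mm below this point, the pull's near face 6 mm to -x, the box's rim 13 mm below
- till_c: plain wooden box, fixed; it holds a bolt lying down. Its place in the row changes. 164 x 96 x 50 mm, walls 6; compartment 130 (x) x 84 (y), 32 deep below the lid, floor 6 above the underside. Origin: underside, below the compartment's centre (the box reaches 71 to -x, 93 to +x); x away from the robot, the way the lid opens; z up
- lid_c (a joint): opening of the clear sliding lid of till_c, m: 0 shut, 0.138 fully open. It slides to the box's +x (away from the robot) in grooves, cannot be lifted, needs 1 to 2 N and stays where it is left. It uncovers the near end first; fully open it overhangs the rear
- lid_c_pull (a point): middle of the top of the dark wooden pull (bar 12 thick in x, 56 wide in y, 18 high) on the lid of till_c. The lid's upper face is 18 mm below this point, the pull's near face 6 mm to -x, the box's rim 13 mm below
- till_d: plain wooden box, fixed; it holds a straight flat offcut. Its place in the row changes. 164 x 96 x 50 mm, walls 6; compartment 130 (x) x 84 (y), 32 deep below the lid, floor 6 above the underside. Origin: underside, below the compartment's centre (the box reaches 71 to -x, 93 to +x); x away from the robot, the way the lid opens; z up
- lid_d (a joint): opening of the clear sliding lid of till_d, m: 0 shut, 0.138 fully open. It slides to the box's +x (away from the robot) in grooves, cannot be lifted, needs 1 to 2 N and stays where it is left. It uncovers the near end first; fully open it overhangs the rear
- lid_d_pull (a point): middle of the top of the dark wooden pull (bar 12 thick in x, 56 wide in y, 18 high) on the lid of till_d. The lid's upper face is 18 mm below this point, the pull's near face 6 mm to -x, the box's rim 13 mm below
- wedge: pale wooden wedge, loose, 120 long x 30 high mm, 70 g; at first flat on the floor of till_a, thin end to the box's +x (within 4 degrees). Width tapers 1 in 8 from 34 (thick end, -x) to 19 (thin end, +x). Origin: underside, mid length. Straight side: y = +13.25; slanted side: y = -13.25 at mid length, -20.75 at the thick end, -5.75 at the thin end. z up
- jig: wedge jig, fixed: plywood board 285 x 170 x 18 mm (x -150 to 135, y -85 to 85). Origin at the underside, x away from the robot, y left, z up. On it, tops 42 above the underside: a straight fence on the left, inner face y = 46; an end stop, near face x = 105; a slanted cleat on the right, x -55 to 95, its face at y = -24.25 + 0.125 x (mm), so the gap narrows to +x
- workpiece: sawn wood block, loose, 45 x 160 x 32 mm, 140 g, lengthwise in the jig between fence and cleat. Origin: centre of its underside; its long axis is its own y. At the start it is 3 to 6 mm off the fence and 1 to 6 mm off the end stop; against the fence its origin is at y = +23.5 mm in the jig's frame
- tape_measure: yellow and black tape measure, loose, 39 x 78 x 71 mm, standing between till and jig; leave it alone
- screwdriver: red-handled screwdriver, loose, 205 long, lying to the right of the till; leave it alone
- vernier_caliper: steel vernier caliper, loose, 232 long, lying left of the jig; leave it alone
- jig_home (a point): point on the jig's board (18 mm above its underside, x = -10, y = -12 mm in the jig's frame) where the wedge's origin comes to lie when the wedge is fully home, thin end to the jig's +x, straight side to the block, and the block is against the fence. It slides in with a few N and jams there under a push of 10 to 20 N, and stays jammed

How it is judged:
On the way, in this order (a step that is already met when the one before it is completed fails the run):
1. the lid over the wedge is slid open by at least 100 mm (value of joint lid_a above 0.1 m), for 0.2 s.
2. the wedge is lifted clear of its compartment (z of wedge in the frame of till_a above 0.055 m), for 0.1 s.
At the end, for the whole second after the job is handed in: The wedge lies flat on the jig's board, straight side to the block, within 6 mm of its home depth, jammed and pressing on the block (over 0.5 N); the block lies flat and tight against the fence (within 1.7 mm); the other three lids are shut (under 15 mm open) and everything is at rest (x of wedge in the frame of jig between -0.016 and 0.01 m and z of wedge in the frame of jig between 0.015 and 0.0215 m and angle between the x axis of wedge and the x axis of jig, either way round below 0.05 rad and angle between wedge's own z axis and vertical below 0.06 rad and y of workpiece in the frame of jig above 0.0218 m and angle between the y axis of workpiece and the x axis of jig, either way round below 0.02 rad and z of workpiece in the frame of jig below 0.0215 m and contact force between wedge and workpiece above 0.5 N and linear speed of each of wedge, workpiece below 0.01 m/s and value of joint each of lid_b, lid_c, lid_d below 0.015 m); the robot touches nothing.
It fails at once if another lid was opened by more than 15 mm (value of joint any of lid_b, lid_c, lid_d above 0.015 m).
It fails at once if a bystander (tape measure, screwdriver or caliper) was shoved by more than 30 mm (distance of any of tape_measure, screwdriver, vernier_caliper from where it was at the start of the episode above 0.03 m).
It fails at once if the block was taken out of the jig (z of workpiece in the frame of jig above 0.032 m).
It also fails if it takes over 61 s, if anything falls off the work surface, if the arm or the gripper's body presses on something with over 40 N, if the wrist force passes 120 N, or if a joint passes its speed limit or range.

## Working session

There is one attempt and no reset: what is moved stays moved. The work goes in short steps, Python scripts to look and compute and a tool call to move; the robot and the scene stay as the last step left them, time stands still between calls to the robot, and variables do not carry over. Pictures are saved under pics/ and viewed, and the job is handed in when it is done.

Besides the shell and the picture viewer there is one more tool, called after "Request:" in YAML: its name, and indented under it one key for each argument. play_rows: Moves the arm, as the interface text tells. Its arguments: {"type":"object","properties":{"commands":{"type":"array"}},"required":["commands"]}

```bash
mkdir -p pics; ls
python3 - <<'E'
from plant import monitor, grab_frame, camera_params, ticket, manip
import cv2
print(monitor.state())
print(manip.hold_point_z,[a for a in dir(manip) if a[0]!='_'])
for n in("scene","top"):
    cv2.imwrite(f"pics/{n}0.png",grab_frame(n)); print(n,camera_params(n))
print(camera_params("wrist"))
E
```

```text
pics
{'time': 0.0, 'joint_pos': array([-1.34599534e+00,  5.33548704e-02,  1.61430075e+00, -1.01252039e-05,
        1.47600387e+00, -1.18965563e-01]), 'joint_vel': array([ 0.00041494, -0.00161055, -0.00017674,  0.00116048,  0.00078956,
       -0.00095706]), 'joint_efforts': array([-1.13428880e-03, -3.93684483e+01, -3.70177174e+01, -2.29999287e-04,
        7.09614629e-03,  7.34543903e-06]), 'tool_pos': array([ 0.21050899, -0.58774406,  0.1972603 ]), 'tool_rot': array([-1.03170185e-03,  9.85263793e-01,  1.71038563e-01, -5.96927615e-05]), 'contact_force': array([-0.42153771,  0.10836423, -0.14340177]), 'ft_torque': array([-0.00744789, -0.0509165 ,  0.02890692]), 'gripper_width': 0.9979288537225713}
0.0187 ['IKError', 'hold_point_z']
scene {'fx': 464.82964149279894, 'fy': 464.82964149279894, 'cx': 315.5197741180675, 'cy': 236.12155288606553, 'rvec': array([ 1.26075698, -1.9799039 ,  1.15437159]), 'tvec': array([0.1962608 , 0.28203385, 0.85649341])}
top {'fx': 486.53569373576715, 'fy': 486.53569373576715, 'cx': 315.57985768915245, 'cy': 241.40015890754108, 'rvec': array([ 2.15902639, -2.20547179,  0.0754279 ]), 'tvec': array([-0.01365387,  0.49709634,  1.45047183])}
{'fx': 345.75788896141796, 'fy': 345.75788896141796, 'cx': 320.18468329867164, 'cy': 242.28175694286733, 'tool_from_camera': array([[ 8.33026608e-04, -9.51215309e-01, -3.08526727e-01,
         7.95761145e-02],
       [ 9.99999632e-01,  8.55779592e-04,  6.15689021e-05,
        -1.97379918e-03],
       [ 2.05465594e-04, -3.08526665e-01,  9.51215672e-01,
        -1.75609699e-01],
       [ 0.00000000e+00,  0.00000000e+00,  0.00000000e+00,
         1.00000000e+00]])}
```

View pics/top0.png

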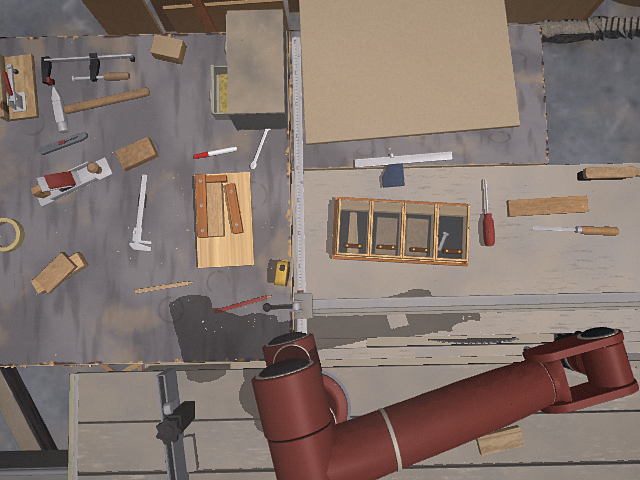

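View pics/scene0.png

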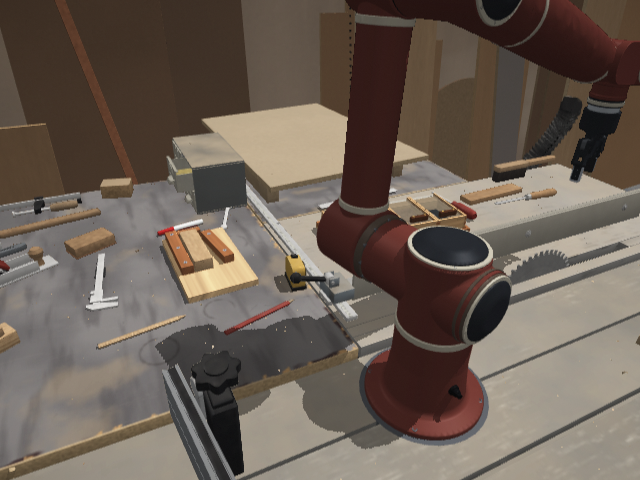

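Run:
```python
import cv2
im=cv2.imread("pics/top0.png")
cv2.imwrite("pics/t_tray.png",cv2.resize(im[185:280,320:480],None,fx=5,fy=5,interpolation=cv2.INTER_CUBIC))
cv2.imwrite("pics/t_jig.png",cv2.resize(im[165:275,185:300],None,fx=5,fy=5,interpolation=cv2.INTER_CUBIC))
```

```text
(no output)
```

View pics/t_tray.png

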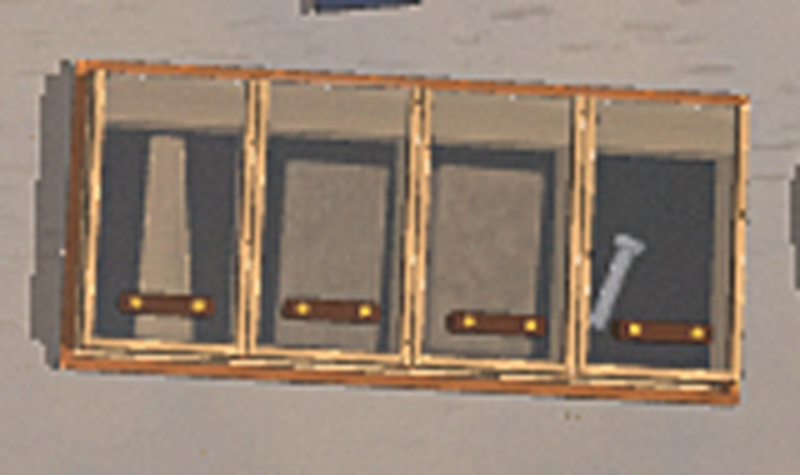

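View pics/t_jig.png

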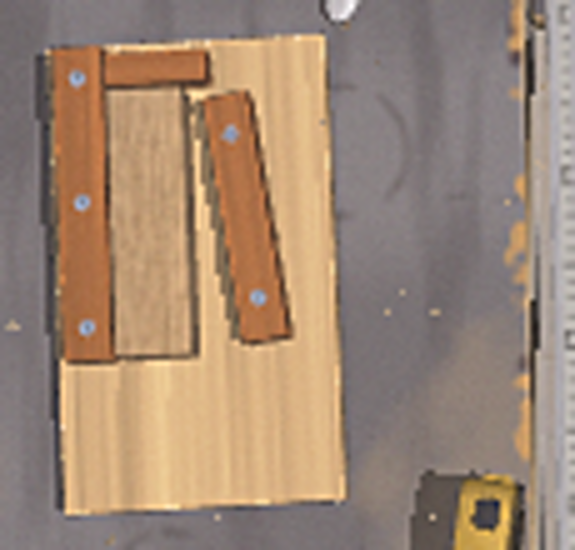

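```bash
cat > h.py <<'E'
import numpy as np, cv2
from scipy.spatial.transform import Rotation as R
from plant import monitor, grab_frame, camera_params
def cam(name,st=None):
    p=camera_params(name)
    K=np.array([[p['fx'],0,p['cx']],[0,p['fy'],p['cy']],[0,0,1]])
    if name!='wrist':
        Rm=R.from_rotvec(p['rvec']).as_matrix(); t=np.array(p['tvec'])
        return K,Rm,t
    st=st or monitor.state()
    T=np.eye(4);T[:3,:3]=trot(st);T[:3,3]=st['tool_pos']
    W=np.linalg.inv(T@p['tool_from_camera'])
    return K,W[:3,:3],W[:3,3]
def trot(st):
    q=st['tool_rot'];return R.from_quat([q[1],q[2],q[3],q[0]]).as_matrix()
def px2w(c,uv,z):
    K,Rm,t=c
    d=Rm.T@np.linalg.inv(K)@np.array([uv[0],uv[1],1.]); o=-Rm.T@t
    return o+d*(z-o[2])/d[2]
def w2px(c,P):
    K,Rm,t=c
    q=K@(Rm@np.asarray(P).T+t[:,None]); return (q[:2]/q[2]).T
def move(dp,st=None):
    "world shift -> tool cm"
    st=st or monitor.state()
    return trot(st).T@np.asarray(dp)*100
def pose2d(x,y,a,P):
    P=np.atleast_2d(P).astype(float);c,s=np.cos(a),np.sin(a)
    return np.c_[x+c*P[:,0]-s*P[:,1],y+s*P[:,0]+c*P[:,1],P[:,2]]
def fit(c,P,uv,x0):
    from scipy.optimize import least_squares
    r=least_squares(lambda v:(w2px(c,pose2d(*v[:3],P))-uv).ravel(),x0,loss='soft_l1')
    return r.x,(w2px(c,pose2d(*r.x,P))-uv)
def snap(name,fn):
    st=monitor.state();im=grab_frame(name);cv2.imwrite(fn,im);np.save(fn+'.npy',np.r_[st['tool_pos'],st['tool_rot']]);return st
def lst(fn):
    v=np.load(fn+'.npy');return dict(tool_pos=v[:3],tool_rot=v[3:])
E
python3 - <<'E'
from h import *
c=cam('top')
f=lambda p,o:np.array([p[0]/5+o[0]-.4,p[1]/5+o[1]-.4])
J=np.array([f(p,(185,165)) for p in [(65,514),(345,498),(325,36),(62,361),(50,47),(207,50),(290,337),(250,92)]])
P=np.array([[-150,85,18],[-150,-85,18],[135,-85,18]])/1e3
for p,z in zip(J,[.018,.018,.018,.042,.042,.042,.042,.042]):print(px2w(c,p,z).round(4))
x,r=fit(c,P,J[:3],[.6,.3,0]);print('jig',x,r)
T=np.array([f(p,(320,185)) for p in [(78,62),(748,97),(738,402),(62,365)]])
P=np.array([[94,204,22],[94,-204,22],[-94,-204,22],[-94,204,22]])/1e3
x,r=fit(c,P,T,[.6,-.2,0]);print('tray',x,r)
# pulls  centre
for p in [(166,304),(331,310),(496,323),(663,331)]: print('pull',px2w(c,f(p,(320,185)),.068).round(4))
for p in [(98,70),(250,82),(240,345),(85,340)]: print('till rim',px2w(c,f(p,(320,185)),.055).round(4))
E
```

```text
[0.4259 0.3325 0.018 ]
[0.4319 0.1637 0.018 ]
[0.714  0.1726 0.018 ]
[0.5162 0.3281 0.042 ]
[0.7056 0.3346 0.042 ]
[0.7017 0.2403 0.042 ]
[0.5276 0.1922 0.042 ]
[0.6757 0.2147 0.042 ]
jig [0.57806473 0.25304604 0.03211263] [[-0.22628516  0.153798  ]
 [ 0.1619747   0.34025349]
 [ 0.06121441 -0.56151997]]
tray [ 0.5231118  -0.28168511 -0.07566318] [[-0.39791999 -0.73325812]
 [ 0.40386028 -0.54774928]
 [ 0.42215395  0.60676347]
 [-0.43263086  0.60492334]]
pull [ 0.479  -0.1325  0.068 ]
pull [ 0.4735 -0.2285  0.068 ]
pull [ 0.4639 -0.3241  0.068 ]
pull [ 0.4571 -0.421   0.068 ]
till rim [ 0.6195 -0.0969  0.055 ]
till rim [ 0.6104 -0.1867  0.055 ]
till rim [ 0.4548 -0.1763  0.055 ]
till rim [ 0.4597 -0.0854  0.055 ]
```

Request:
play_rows:
  commands:
    - {"dx": 4.4,"dy": -2.5,"dz": -1,"rz": 0.1,"claw": 1}
    - {"dx": 8.8,"dy": -5.1,"dz": -2,"rz": 0.2,"claw": 1}
    - {"dx": 13.2,"dy": -7.6,"dz": -4,"rz": 0.3,"claw": 1}
    - {"dx": 17.6,"dy": -10.2,"dz": -6,"rz": 0.4,"claw": 1}
    - {"dx": 22,"dy": -12.8,"dz": -8,"rz": 0.42,"claw": 1}

```text
invalid input
```

Run:
```python
from h import *
st=monitor.state();print(st['time'],st['tool_pos'],trot(st).round(3))
print(move(np.array([.54,-.2,.28])-st['tool_pos']))
```

```text
0.1 [ 0.21053449 -0.58781472  0.19738501] [[ 0.941  0.337 -0.   ]
 [ 0.337 -0.941  0.002]
 [ 0.    -0.002 -1.   ]]
[ 44.09235815 -25.42232118  -8.2036378 ]
```

Request:
play_rows:
  commands:
    - {"dx": 4.4,"dy": -2.5,"dz": -1,"rx": 0,"ry": 0,"rz": 0.1,"claw": 1}
    - {"dx": 8.8,"dy": -5.1,"dz": -2,"rx": 0,"ry": 0,"rz": 0.2,"claw": 1}
    - {"dx": 13.2,"dy": -7.6,"dz": -4,"rx": 0,"ry": 0,"rz": 0.3,"claw": 1}
    - {"dx": 17.6,"dy": -10.2,"dz": -6,"rx": 0,"ry": 0,"rz": 0.4,"claw": 1}
    - {"dx": 22,"dy": -12.8,"dz": -8,"rx": 0,"ry": 0,"rz": 0.42,"claw": 1}

```text
time: 0.6
tool_pos: [0.3645, -0.4043, 0.2711]
tool_rot: [-0.001, 0.999, -0.039, -0.0]
contact_force: [0.9, -1.2, -0.4]
gripper_width: 0.144
```

Run:
```python
from h import *
st=monitor.state();print(st['time'],st['tool_pos'],trot(st).round(3))
print(move(np.array([.54,-.2,.28])-st['tool_pos']))
```

```text
0.6 [ 0.36454048 -0.40425604  0.27113319] [[ 0.997 -0.079 -0.001]
 [-0.079 -0.997  0.003]
 [-0.001 -0.003 -1.   ]]
[ 15.88583012 -21.74333661  -0.84833074]
```

Request:
play_rows:
  commands:
    - {"dx": 3.5,"dy": -4,"dz": 0,"rx": 0,"ry": 0,"rz": 0,"claw": 1}
    - {"dx": 6.5,"dy": -8,"dz": 0,"rx": 0,"ry": 0,"rz": 0,"claw": 1}
    - {"dx": 9.5,"dy": -12,"dz": 0,"rx": 0,"ry": 0,"rz": 0,"claw": 1}
    - {"dx": 12.5,"dy": -16,"dz": 0,"rx": 0,"ry": 0,"rz": 0,"claw": 1}
    - {"dx": 14,"dy": -19,"dz": -1,"rx": 0,"ry": 0,"rz": 0,"claw": 1}

```text
time: 1.1
tool_pos: [0.5196, -0.223, 0.2791]
tool_rot: [-0.002, 0.999, -0.039, -0.002]
contact_force: [0.2, -0.5, -0.8]
gripper_width: -0.001
```

Request:
play_rows:
  commands:
    - {"dx": 2,"dy": -3,"dz": 0,"rx": 0,"ry": 0,"rz": 0,"claw": 1}
    - {"dx": 2,"dy": -3,"dz": 0,"rx": 0,"ry": 0,"rz": 0,"claw": 1}
    - {"dx": 2,"dy": -3,"dz": 0,"rx": 0,"ry": 0,"rz": 0,"claw": 1}

```text
time: 1.4
tool_pos: [0.5418, -0.1941, 0.2784]
tool_rot: [-0.002, 0.999, -0.038, -0.003]
contact_force: [-0.5, 0.4, 0.7]
gripper_width: -0.0
```

Run:
```python
from h import *
st=snap('wrist','pics/w1.png');print(st['time'],st['tool_pos'],trot(st).round(3))
```

```text
1.4 [ 0.54181405 -0.19406099  0.27838904] [[ 0.997 -0.075 -0.006]
 [-0.075 -0.997  0.005]
 [-0.006 -0.005 -1.   ]]
```

View pics/w1.png

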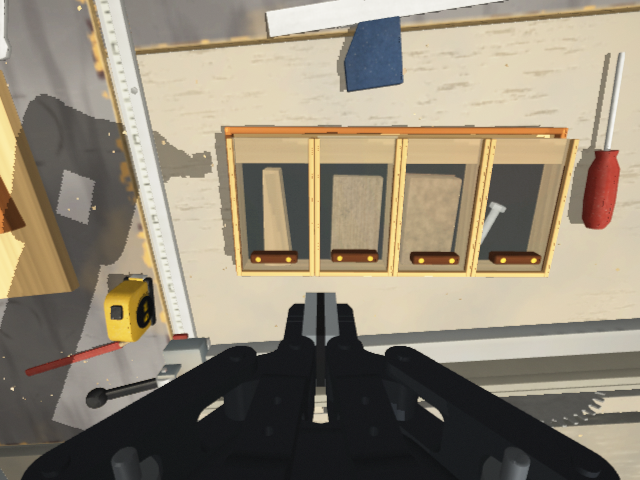

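Run:
```python
import cv2
im=cv2.imread("pics/w1.png")
cv2.imwrite("pics/w1a.png",cv2.resize(im[120:285,215:335],None,fx=5,fy=5,interpolation=cv2.INTER_CUBIC)[:,:])
cv2.imwrite("pics/w1b.png",cv2.resize(im[120:285,215:590],None,fx=2,fy=2,interpolation=cv2.INTER_CUBIC))
```

```text
(no output)
```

View pics/w1a.png

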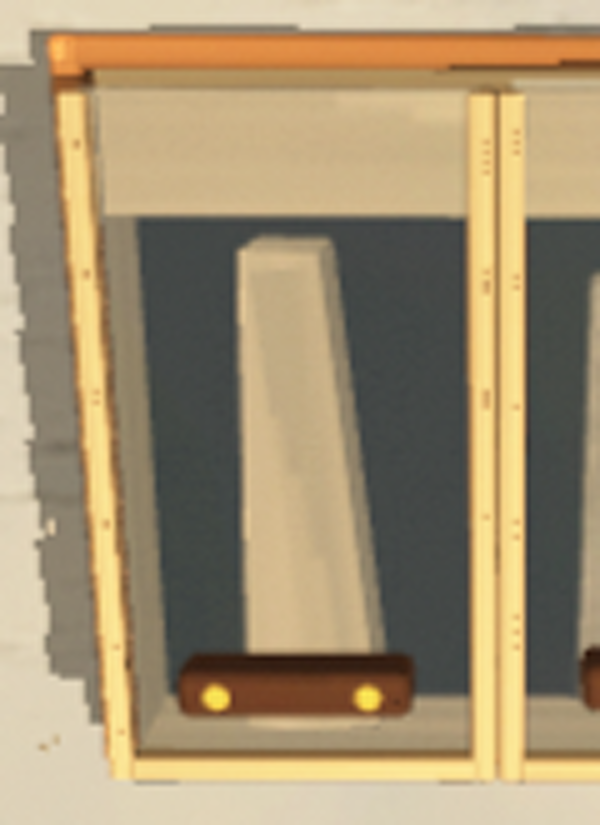

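View pics/w1b.png

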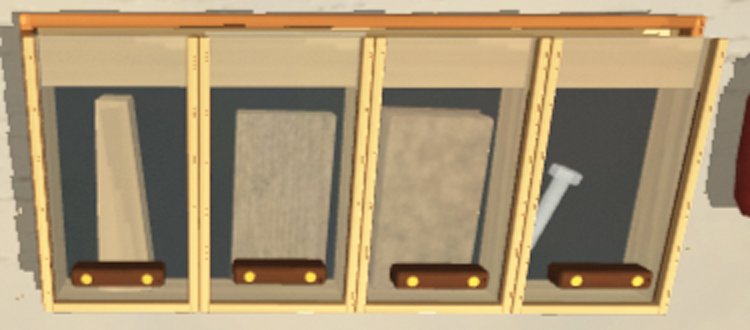

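Run:
```python
from h import *
from scipy.optimize import least_squares
c=cam('wrist',lst('pics/w1.png'))
f=lambda p:np.array([p[0]/5+215-.4,p[1]/5+120-.4])
P=np.array([[-71,48,50],[-71,-48,50],[93,48,50],[93,-48,50],[65,42,6],[-65,42,6]])/1e3
uv=np.array([f(p) for p in [(113,780),(495,780),(57,92),(495,93),(138,216),(170,695)]])
def pr(v):
    Q=pose2d(*v[:3],P);Q[:,2]+=v[3];return w2px(c,Q)
r=least_squares(lambda v:(pr(v)-uv).ravel(),[.53,-.13,-.07,.005],loss='soft_l1')
print(r.x,(pr(r.x)-uv).round(1).tolist())
z=r.x[3]
for zz in(0.,.005,z):
    w=px2w(c,f((293,696)),zz+.063); a=r.x[2]; d=w[:2]-r.x[:2]
    print('pull',w,'in till',np.cos(a)*d[0]+np.sin(a)*d[1],-np.sin(a)*d[0]+np.cos(a)*d[1])
W=[px2w(c,f(p),z+.036) for p in [(240,252),(323,268),(246,650),(375,650)]]
for w in W:
    d=w[:2]-r.x[:2];print('wedge',w.round(4),np.cos(a)*d[0]+np.sin(a)*d[1],-np.sin(a)*d[0]+np.cos(a)*d[1])
```

```text
[ 0.52190386 -0.13368712 -0.07613522  0.00748865] [[-0.1, -0.0], [0.4, 0.2], [0.0, 0.4], [-0.2, 0.4], [-0.1, -1.9], [0.1, -0.2]]
pull [ 0.47581091 -0.12902657  0.063     ] in till -0.04631391459253946 0.00114113597753934
pull [ 0.4776757 -0.1299232  0.068    ] in till -0.04438632586045763 0.000388944355124125
pull [ 0.47860386 -0.13036948  0.07048865] in till -0.04342690780178759 1.4556284622155042e-05
wedge [ 0.5799 -0.1262  0.0435] 0.05728439082106354 0.011890013664535376
wedge [ 0.5748 -0.1451  0.0435] 0.053627612583419776 -0.007402326758604753
wedge [ 0.4817 -0.1152  0.0435] -0.04147587864243342 0.015410533321510014
wedge [ 0.4794 -0.1476  0.0435] -0.04136667785562586 -0.017095088697819342
```

```bash
cat >> h.py <<'E'
TILL=np.array([.5219,-.1337,-.0761]);JIG=np.array([.578,.253,.032])
def go(p,yaw):
    st=monitor.state();Rm=trot(st)
    c,s=np.cos(yaw),np.sin(yaw)
    Rt=np.array([[c,s,0],[s,-c,0],[0,0,-1.]])
    print('d',(Rm.T@(np.array(p)-st['tool_pos'])*100).round(2),'r',R.from_matrix(Rm.T@Rt).as_rotvec().round(3))
def inf(F,x,y,z): return pose2d(*F,[x,y,z])[0]
E
python3 - <<'E'
from h import *
go(inf(TILL,-.080,0,.12),TILL[2]);go(inf(TILL,-.080,0,.060),TILL[2])
E
```

```text
d [-10.33  -5.86  15.94] r [-0.005  0.006 -0.001]
d [-10.29  -5.83  21.94] r [-0.005  0.006 -0.001]
```

Request:
play_rows:
  commands:
    - {"dx": -3,"dy": -1.8,"dz": 3.3,"rx": -0.005,"ry": 0.006,"rz": 0,"claw": 1}
    - {"dx": -6,"dy": -3.5,"dz": 6.6,"rx": -0.005,"ry": 0.006,"rz": 0,"claw": 1}
    - {"dx": -9,"dy": -5.3,"dz": 10,"rx": -0.005,"ry": 0.006,"rz": 0,"claw": 1}
    - {"dx": -10.3,"dy": -5.9,"dz": 13,"rx": -0.005,"ry": 0.006,"rz": 0,"claw": 1}
    - {"dx": -10.3,"dy": -5.9,"dz": 16,"rx": -0.005,"ry": 0.006,"rz": 0,"claw": 1}

```text
time: 1.95
tool_pos: [0.4403, -0.1274, 0.1178]
tool_rot: [0.0, 0.999, -0.039, 0.0]
contact_force: [0.6, -1.1, -0.1]
gripper_width: -0.002
```

Run:
```python
from h import *
go(inf(TILL,-.080,0,.060),TILL[2])
```

```text
d [0.19 0.   5.78] r [ 0.001 -0.    -0.003]
```

Request:
play_rows:
  commands:
    - {"dx": 0.1,"dy": 0,"dz": 2.5,"rx": 0,"ry": 0,"rz": 0,"claw": 1}
    - {"dx": 0.2,"dy": 0,"dz": 4.5,"rx": 0,"ry": 0,"rz": 0,"claw": 1}
    - {"dx": 0.2,"dy": 0,"dz": 5.8,"rx": 0,"ry": 0,"rz": 0,"claw": 1}
    - {"dx": 0.2,"dy": 0,"dz": 5.8,"rx": 0,"ry": 0,"rz": 0,"claw": 1}

```text
time: 2.35
tool_pos: [0.4403, -0.1277, 0.0578]
tool_rot: [-0.0, 0.999, -0.04, -0.002]
contact_force: [0.0, -0.0, 0.8]
gripper_width: 0.001
```

Request:
play_rows:
  commands:
    - {"dx": 1,"dy": 0,"dz": 0,"rx": 0,"ry": 0,"rz": 0,"claw": 1}
    - {"dx": 2,"dy": 0,"dz": 0,"rx": 0,"ry": 0,"rz": 0,"claw": 1}
    - {"dx": 3,"dy": 0,"dz": 0,"rx": 0,"ry": 0,"rz": 0,"claw": 1}
    - {"dx": 4,"dy": 0,"dz": 0,"rx": 0,"ry": 0,"rz": 0,"claw": 1}
    - {"dx": 5,"dy": 0,"dz": 0,"rx": 0,"ry": 0,"rz": 0,"claw": 1}

```text
time: 2.85
tool_pos: [0.4916, -0.1319, 0.0581]
tool_rot: [-0.0, 0.999, -0.04, -0.001]
contact_force: [0.7, -0.1, 0.1]
gripper_width: -0.002
```

Run:
```python
from h import *
snap('wrist','pics/w2.png');go(inf(TILL,.065,0,.060),TILL[2])
```

```text
d [ 9.42 -0.1  -0.19] r [-0.     0.002 -0.004]
```

View pics/w2.png

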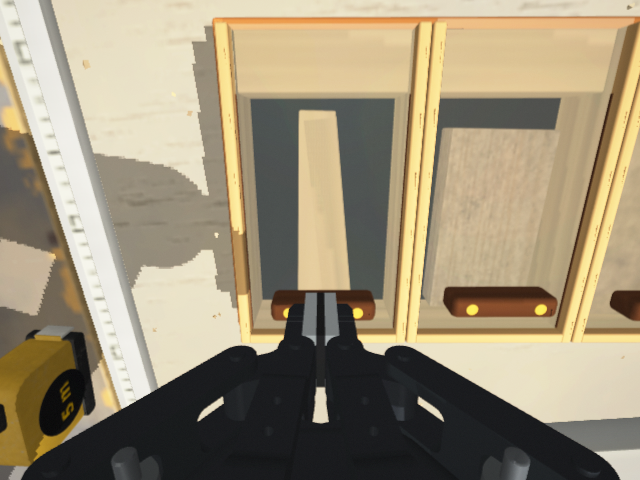

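Run:
```python
from h import *
s=lst('pics/w2.png');c=cam('wrist',s)
print(s['tool_pos'], w2px(c,[s['tool_pos']]))
for x in(-.0435,-.02,-.01):
  print(x,w2px(c,np.array([inf(TILL,x,y,.07) for y in(-.028,.028,-.096)])).round(0).tolist())
im=cv2.imread('pics/w2.png');cv2.imwrite('pics/w2a.png',cv2.resize(im[260:360,230:600],None,fx=2.1,fy=2.1,interpolation=cv2.INTER_CUBIC))
```

```text
[ 0.491639   -0.13189445  0.05807862] [[323.63619875 279.67622871]]
-0.0435 [[375.0, 312.0], [270.0, 312.0], [503.0, 311.0]]
-0.02 [[378.0, 271.0], [268.0, 271.0], [511.0, 270.0]]
-0.01 [[379.0, 252.0], [267.0, 253.0], [514.0, 252.0]]
```

View pics/w2a.png

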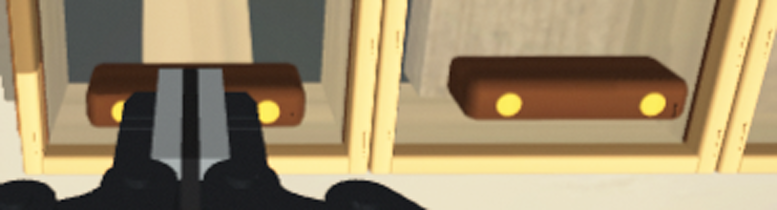

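Run:
```python
from h import *
s=lst('pics/w2.png');c=cam('wrist',s)
print(w2px(c,np.array([inf(TILL,*p) for p in [(-.071,.048,.0565),(-.071,-.048,.0565),(.093,.048,.0565),(.065,.042,.0125),(-.065,.042,.0125)]])).round(1))
im=cv2.imread('pics/w2.png');cv2.imwrite('pics/w2b.png',cv2.resize(im[0:360,200:450],None,fx=2.,fy=1.66,interpolation=cv2.INTER_CUBIC))
st=monitor.state();print(st['tool_pos'],st['joint_pos'],st['contact_force'])
cv2.imwrite('pics/top2.png',cv2.resize(grab_frame('top')[185:280,320:480],None,fx=5,fy=5,interpolation=cv2.INTER_CUBIC))
cv2.imwrite('pics/scene2.png',grab_frame('scene'))
```

```text
[[242.1 341.5]
 [403.6 341.1]
 [215.   25.6]
 [251.3 100.7]
 [263.3 298. ]]
[ 0.49277286 -0.13212019  0.05828916] [-4.07778622e-01 -9.07364268e-02  1.99866568e+00 -2.28575603e-04
  1.23530120e+00  1.24320019e+00] [-1.15638345 -0.44040013  0.59916174]
```

View pics/top2.png

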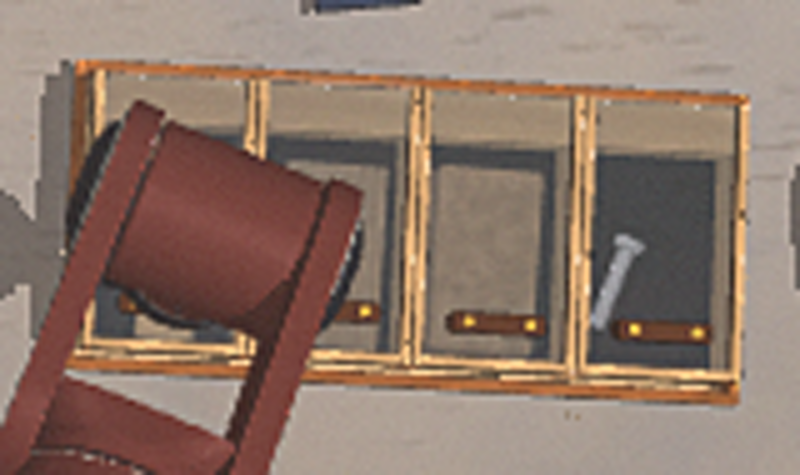

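View pics/scene2.png

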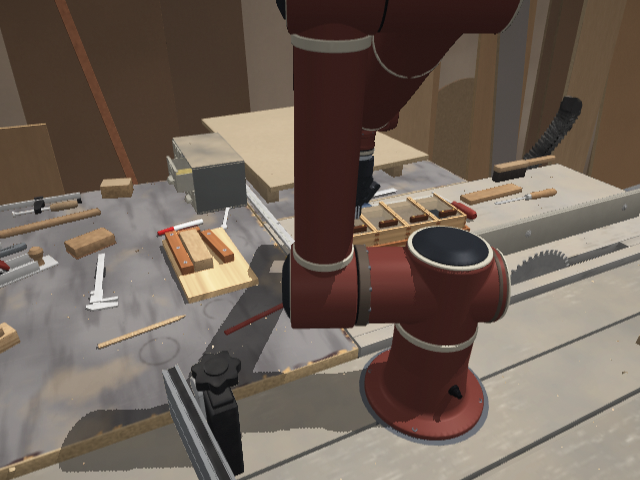

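View pics/w2b.png

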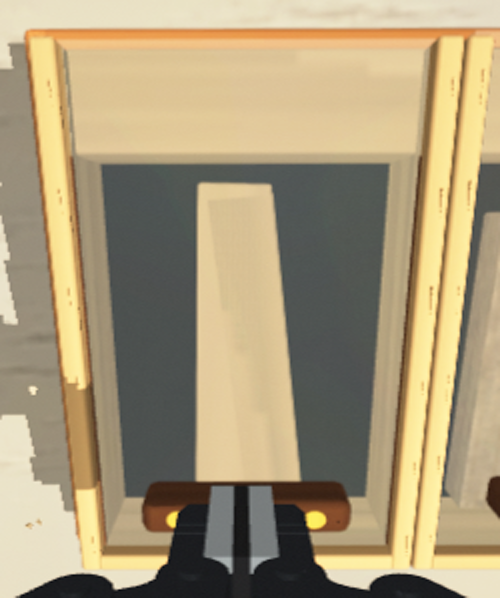

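Request:
play_rows:
  commands:
    - {"dx": -2,"dy": 0,"dz": 0,"rx": 0,"ry": 0,"rz": 0,"claw": 1}
    - {"dx": -3.8,"dy": 0,"dz": 0,"rx": 0,"ry": 0,"rz": 0,"claw": 1}
    - {"dx": -3.8,"dy": 0,"dz": 0,"rx": 0,"ry": 0,"rz": 0,"claw": 1}

```text
time: 3.3
tool_pos: [0.4511, -0.1282, 0.0571]
tool_rot: [-0.001, 0.999, -0.04, -0.003]
contact_force: [0.2, -0.3, 0.1]
gripper_width: 0.003
```

Request:
play_rows:
  commands:
    - {"dx": 0,"dy": 0,"dz": 0.2,"rx": 0,"ry": 0,"rz": 0,"claw": 1}
    - {"dx": 0,"dy": 0,"dz": 0.4,"rx": 0,"ry": 0,"rz": 0,"claw": 1}
    - {"dx": 0,"dy": 0,"dz": 0.4,"rx": 0,"ry": 0,"rz": 0,"claw": 1}

```text
time: 3.6
tool_pos: [0.4513, -0.1281, 0.0528]
tool_rot: [-0.001, 0.999, -0.04, -0.003]
contact_force: [-0.1, 0.2, 0.9]
gripper_width: -0.001
```

Run:
```python
from h import *
snap('wrist','pics/w3.png');st=monitor.state();print(st['tool_pos'],st['contact_force'])
```

```text
[ 0.45134607 -0.12811405  0.0528653 ] [0.24459868 0.34139921 0.51402089]
```

View pics/w3.png

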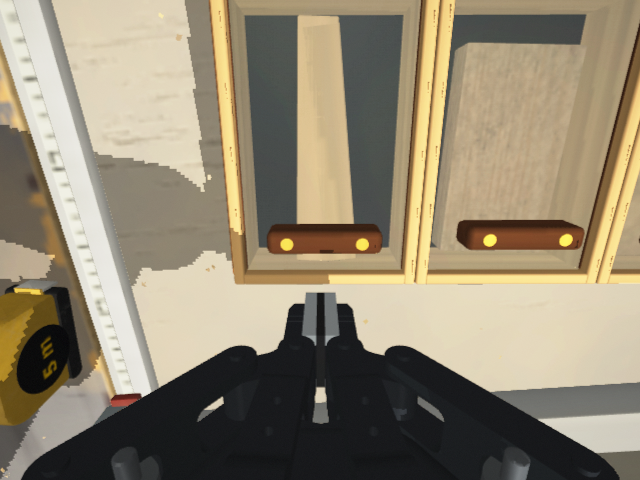

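Request:
play_rows:
  commands:
    - {"dx": 0,"dy": 0,"dz": 0.2,"rx": 0,"ry": 0,"rz": 0,"claw": 1}
    - {"dx": 0,"dy": 0,"dz": 0.4,"rx": 0,"ry": 0,"rz": 0,"claw": 1}

```text
time: 3.85
tool_pos: [0.4516, -0.1281, 0.0488]
tool_rot: [-0.001, 0.999, -0.04, -0.003]
contact_force: [0.0, 0.4, 0.3]
gripper_width: 0.001
```

Request:
play_rows:
  commands:
    - {"dx": 0,"dy": 0,"dz": 0.2,"rx": 0,"ry": 0,"rz": 0,"claw": 1}
    - {"dx": 0,"dy": 0,"dz": 0.4,"rx": 0,"ry": 0,"rz": 0,"claw": 1}

```text
time: 4.05
tool_pos: [0.4516, -0.1282, 0.0445]
tool_rot: [-0.001, 0.999, -0.04, -0.003]
contact_force: [-0.1, -0.1, -1.0]
gripper_width: 0.003
```

Run:
```python
from h import *
c=cam('wrist',lst('pics/w3.png'))
print(w2px(c,np.array([inf(TILL,*p) for p in [(-.071,.048,.0565),(-.071,-.048,.0565),(-.0435,0.028,.0695),(-.0435,-.028,.0695)]])).round(1))
snap('wrist','pics/w4.png');st=monitor.state();print(st['tool_pos'],st['contact_force'])
```

```text
[[235.8 283. ]
 [412.5 282.7]
 [266.4 242.5]
 [382.4 242.2]]
[ 0.45128806 -0.12804686  0.04415922] [ 0.26778346 -0.71862239  0.64400915]
```

View pics/w4.png

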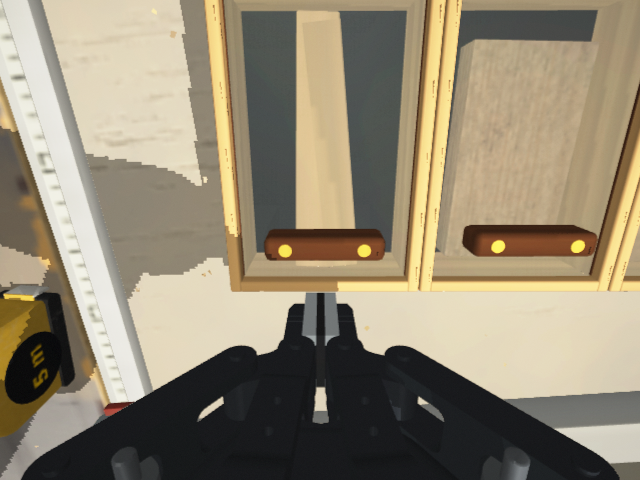

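Request:
play_rows:
  commands:
    - {"dx": 0,"dy": 0,"dz": 0.1,"rx": 0,"ry": 0,"rz": 0,"claw": 1}
    - {"dx": 0,"dy": 0,"dz": 0.2,"rx": 0,"ry": 0,"rz": 0,"claw": 1}

```text
time: 4.3
tool_pos: [0.4512, -0.128, 0.042]
tool_rot: [-0.001, 0.999, -0.04, -0.003]
contact_force: [0.8, 0.1, -0.5]
gripper_width: -0.001
```

Request:
play_rows:
  commands:
    - {"dx": 0,"dy": 0,"dz": 0.1,"rx": 0,"ry": 0,"rz": 0,"claw": 1}
    - {"dx": 0,"dy": 0,"dz": 0.2,"rx": 0,"ry": 0,"rz": 0,"claw": 1}

```text
time: 4.5
tool_pos: [0.4512, -0.128, 0.04]
tool_rot: [-0.001, 0.999, -0.04, -0.003]
contact_force: [0.7, 0.5, 0.1]
gripper_width: -0.001
```

Request:
play_rows:
  commands:
    - {"dx": 0,"dy": 0,"dz": 0.1,"rx": 0,"ry": 0,"rz": 0,"claw": 1}
    - {"dx": 0,"dy": 0,"dz": 0.2,"rx": 0,"ry": 0,"rz": 0,"claw": 1}

```text
time: 4.7
tool_pos: [0.4512, -0.128, 0.0379]
tool_rot: [-0.001, 0.999, -0.04, -0.003]
contact_force: [-0.4, 0.1, -0.9]
gripper_width: 0.003
```

Run:
```python
from h import *
snap('wrist','pics/w5.png');st=monitor.state();print(st['tool_pos'],st['contact_force'])
```

```text
[ 0.45108589 -0.12795178  0.03771821] [-0.10501333  0.04022949 -0.33903899]
```

View pics/w5.png

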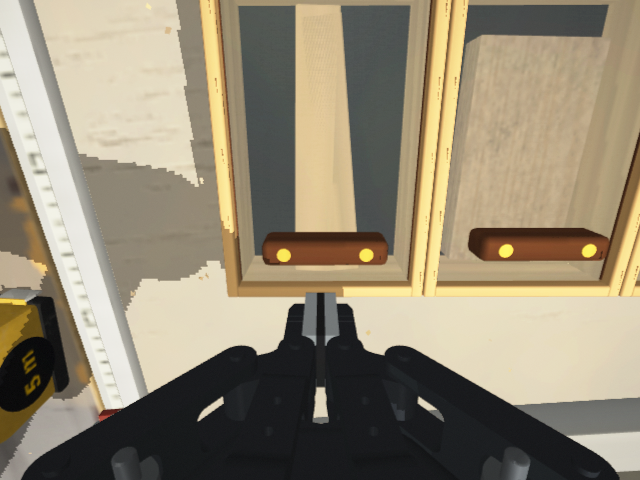

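Run:
```python
from h import *
for n in('scene',):
    c=cam(n);st=monitor.state();im=grab_frame(n)
    Rm=trot(st)
    p=w2px(c,np.array([st['tool_pos']+Rm@np.array([0,0,z]) for z in(0,-.02,-.04)]));print(p)
    x,y=p[0].astype(int)
    for q in p: cv2.circle(im,tuple(q.astype(int)),1,(0,255,0),-1)
    cv2.imwrite('pics/s5.png',cv2.resize(im[y-90:y+40,x-60:x+90],None,fx=5,fy=5,interpolation=cv2.INTER_NEAREST)[:600])
st=np.array([0.49277286,-0.13212019,0.05828916]);print(w2px(c,[st]))
```

```text
[[359.71400882 242.2818493 ]
 [360.19147566 235.75010508]
 [360.67671957 229.11197047]]
[[353.76168717 228.23642111]]
```

View pics/s5.png

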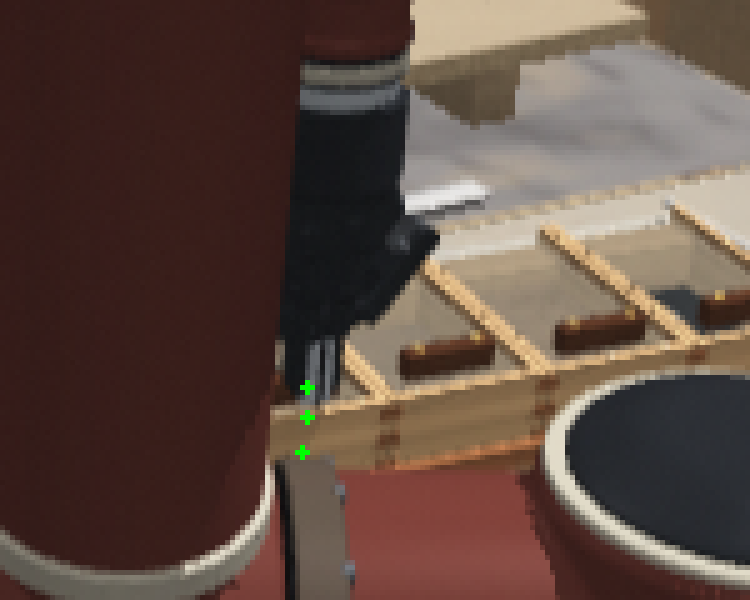

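Request:
play_rows:
  commands:
    - {"dx": 0,"dy": 0,"dz": 0.2,"rx": 0,"ry": 0,"rz": 0,"claw": 1}
    - {"dx": 0,"dy": 0,"dz": 0.4,"rx": 0,"ry": 0,"rz": 0,"claw": 1}

```text
time: 5.0
tool_pos: [0.4511, -0.128, 0.0337]
tool_rot: [-0.001, 0.999, -0.04, -0.003]
contact_force: [-0.2, -1.3, 0.2]
gripper_width: 0.001
```

Request:
play_rows:
  commands:
    - {"dx": 0,"dy": 0,"dz": 0.1,"rx": 0,"ry": 0,"rz": 0,"claw": 1}
    - {"dx": 0,"dy": 0,"dz": 0.2,"rx": 0,"ry": 0,"rz": 0,"claw": 1}

```text
time: 5.2
tool_pos: [0.451, -0.1279, 0.0315]
tool_rot: [-0.001, 0.999, -0.04, -0.003]
contact_force: [0.1, -0.1, -0.2]
gripper_width: -0.004
```

Request:
play_rows:
  commands:
    - {"dx": 0,"dy": 0,"dz": 0.1,"rx": 0,"ry": 0,"rz": 0,"claw": 1}
    - {"dx": 0,"dy": 0,"dz": 0.2,"rx": 0,"ry": 0,"rz": 0,"claw": 1}

```text
time: 5.4
tool_pos: [0.451, -0.1279, 0.0294]
tool_rot: [-0.001, 0.999, -0.04, -0.004]
contact_force: [0.1, 0.7, 0.1]
gripper_width: -0.001
```

Request:
play_rows:
  commands:
    - {"dx": 0,"dy": 0,"dz": 0.1,"rx": 0,"ry": 0,"rz": 0,"claw": 1}
    - {"dx": 0,"dy": 0,"dz": 0.2,"rx": 0,"ry": 0,"rz": 0,"claw": 1}

```text
time: 5.6
tool_pos: [0.451, -0.1279, 0.0273]
tool_rot: [-0.001, 0.999, -0.04, -0.004]
contact_force: [-0.4, -0.4, -0.3]
gripper_width: 0.005
```

Run:
```python
from h import *
snap('wrist','pics/w6.png')
im=grab_frame('scene');im=im[150:270,300:450]
cv2.imwrite('pics/s6.png',cv2.resize(im,None,fx=5,fy=5,interpolation=cv2.INTER_NEAREST))
w=cv2.imread('pics/w6.png')
cv2.imwrite('pics/w6a.png',cv2.resize(w[210:340,220:420],None,fx=4,fy=4,interpolation=cv2.INTER_CUBIC))
```

```text
(no output)
```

View pics/w6a.png

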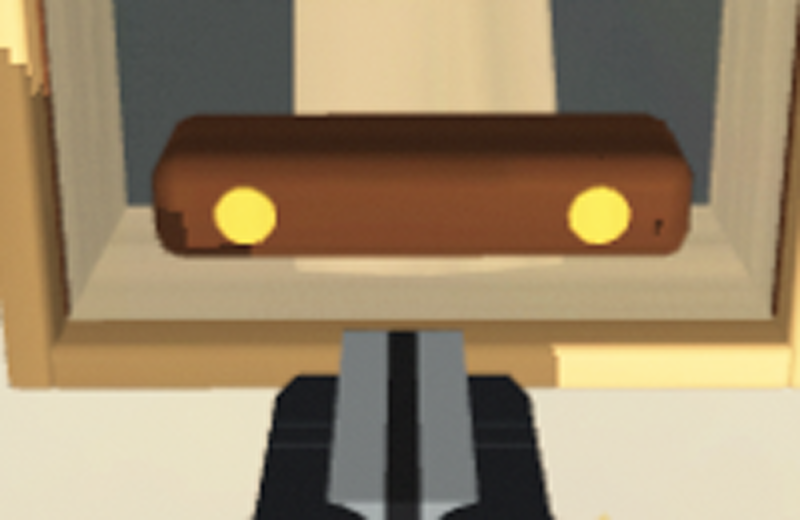

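View pics/s6.png

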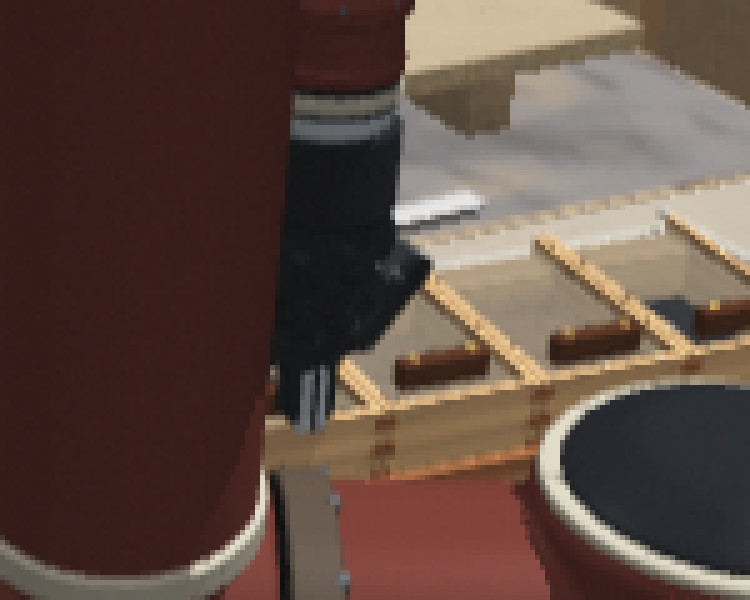

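Run:
```python
from h import *
s=lst('pics/w6.png')
def ray(c,uv):
    K,Rm,t=c;d=Rm.T@np.linalg.inv(K)@np.array([*uv,1.]);return -Rm.T@t,d/np.linalg.norm(d)
o1,d1=ray(cam('wrist',s),(320.3,292.4));o2,d2=ray(cam('scene'),(361.8,236.2))
A=np.c_[d1,-d2];k=np.linalg.lstsq(A,o2-o1,rcond=None)[0]
p1=o1+d1*k[0];p2=o2+d2*k[1];print(p1,p2,s['tool_pos']);print(trot(s).T@((p1+p2)/2-s['tool_pos']),np.linalg.norm(p1-p2))
```

```text
[ 0.45608693 -0.12651198  0.05280163] [ 0.45240775 -0.13387147  0.0543327 ] [ 0.45096633 -0.12790113  0.02730058]
[ 0.00326632  0.00197348 -0.02629414] 0.008369148413533829
```

Request:
play_rows:
  commands:
    - {"dx": 0,"dy": 0,"dz": 0.1,"rx": 0,"ry": 0,"rz": 0,"claw": 1}
    - {"dx": 0,"dy": 0,"dz": 0.2,"rx": 0,"ry": 0,"rz": 0,"claw": 1}

```text
time: 5.9
tool_pos: [0.4512, -0.128, 0.0271]
tool_rot: [-0.001, 0.999, -0.04, -0.004]
contact_force: [-8.0, 2.7, 16.6]
gripper_width: -0.001
```

Request:
play_rows:
  commands:
    - {"dx": 0,"dy": 0,"dz": 0.1,"rx": 0,"ry": 0,"rz": 0,"claw": 1}
    - {"dx": 0,"dy": 0,"dz": 0.2,"rx": 0,"ry": 0,"rz": 0,"claw": 1}

```text
time: 6.1
tool_pos: [0.4514, -0.1281, 0.0271]
tool_rot: [-0.001, 0.999, -0.04, -0.004]
contact_force: [-8.2, 3.2, 18.0]
gripper_width: 0.001
```

Request:
play_rows:
  commands:
    - {"dx": 0,"dy": 0,"dz": 0.1,"rx": 0,"ry": 0,"rz": 0,"claw": 1}
    - {"dx": 0,"dy": 0,"dz": 0.2,"rx": 0,"ry": 0,"rz": 0,"claw": 1}

```text
time: 6.3
tool_pos: [0.4518, -0.1283, 0.0271]
tool_rot: [-0.001, 0.999, -0.04, -0.005]
contact_force: [-7.0, 3.5, 16.8]
gripper_width: 0.002
```

Request:
play_rows:
  commands:
    - {"dx": 0,"dy": 0,"dz": 0.1,"rx": 0,"ry": 0,"rz": 0,"claw": 1}
    - {"dx": 0,"dy": 0,"dz": 0.2,"rx": 0,"ry": 0,"rz": 0,"claw": 1}

```text
time: 6.5
tool_pos: [0.4522, -0.1284, 0.0271]
tool_rot: [-0.001, 0.999, -0.04, -0.005]
contact_force: [-7.2, 3.0, 17.7]
gripper_width: -0.0
```

Request:
play_rows:
  commands:
    - {"dx": -0.3,"dy": 0,"dz": -0.3,"rx": 0,"ry": 0,"rz": 0,"claw": 1}
    - {"dx": -0.3,"dy": 0,"dz": -0.4,"rx": 0,"ry": 0,"rz": 0,"claw": 1}
    - {"dx": -0.3,"dy": 0,"dz": -0.4,"rx": 0,"ry": 0,"rz": 0,"claw": 1}

```text
time: 6.8
tool_pos: [0.4492, -0.1282, 0.031]
tool_rot: [-0.001, 0.999, -0.04, -0.005]
contact_force: [-0.9, -0.2, 0.1]
gripper_width: 0.003
```

Request:
play_rows:
  commands:
    - {"dx": 0.8,"dy": 0,"dz": 0,"rx": 0,"ry": 0,"rz": 0,"claw": 1}
    - {"dx": 1.6,"dy": 0,"dz": 0,"rx": 0,"ry": 0,"rz": 0,"claw": 1}
    - {"dx": 2.4,"dy": 0,"dz": 0,"rx": 0,"ry": 0,"rz": 0,"claw": 1}
    - {"dx": 3.2,"dy": 0,"dz": 0,"rx": 0,"ry": 0,"rz": 0,"claw": 1}
    - {"dx": 4,"dy": 0,"dz": 0,"rx": 0,"ry": 0,"rz": 0,"claw": 1}

```text
time: 7.3
tool_pos: [0.4898, -0.1313, 0.0305]
tool_rot: [-0.001, 0.999, -0.04, -0.005]
contact_force: [-0.7, 0.4, 1.9]
gripper_width: 0.001
```

Run:
```python
from h import *
snap('wrist','pics/w7.png');go(inf(TILL,.065,0,.031),TILL[2])
```

```text
d [ 9.6  -0.06 -0.1 ] r [-0.002  0.008 -0.003]
```

View pics/w7.png

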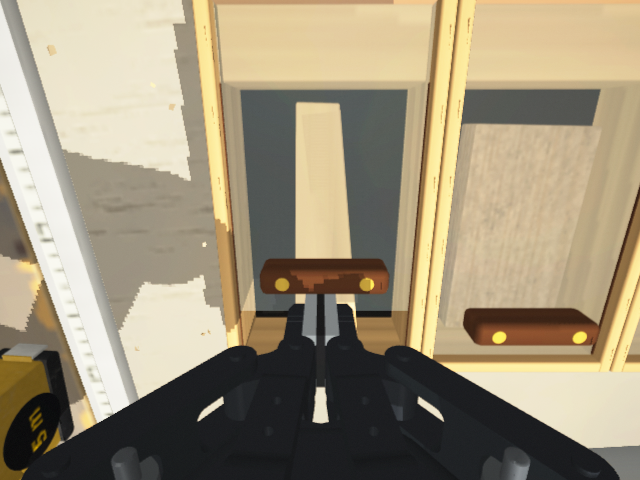

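Request:
play_rows:
  commands:
    - {"dx": 1.5,"dy": 0,"dz": 0,"rx": 0,"ry": 0.008,"rz": 0,"claw": 1}
    - {"dx": 3,"dy": 0,"dz": 0,"rx": 0,"ry": 0.008,"rz": 0,"claw": 1}
    - {"dx": 4.5,"dy": 0,"dz": 0,"rx": 0,"ry": 0.008,"rz": 0,"claw": 1}
    - {"dx": 6,"dy": 0,"dz": 0,"rx": 0,"ry": 0.008,"rz": 0,"claw": 1}
    - {"dx": 7.5,"dy": 0,"dz": 0,"rx": 0,"ry": 0.008,"rz": 0,"claw": 1}

```text
time: 7.85
tool_pos: [0.5663, -0.1375, 0.03]
tool_rot: [-0.001, 0.999, -0.04, -0.0]
contact_force: [-1.7, 1.4, 1.0]
gripper_width: -0.002
```

Run:
```python
from h import *
s=snap('wrist','pics/w8.png');go(inf(TILL,.075,0,.031),TILL[2])
c=cam('wrist',s)
for x in (.06,.07,.08,.09): print(x,w2px(c,np.array([inf(TILL,x,y,.0695) for y in(-.028,.028)])).round(0).tolist())
```

```text
d [ 2.8  -0.08 -0.03] r [-0.002 -0.002 -0.003]
0.06 [[388.0, 285.0], [258.0, 285.0]]
0.07 [[390.0, 263.0], [257.0, 263.0]]
0.08 [[391.0, 240.0], [256.0, 241.0]]
0.09 [[393.0, 217.0], [254.0, 217.0]]
```

View pics/w8.png

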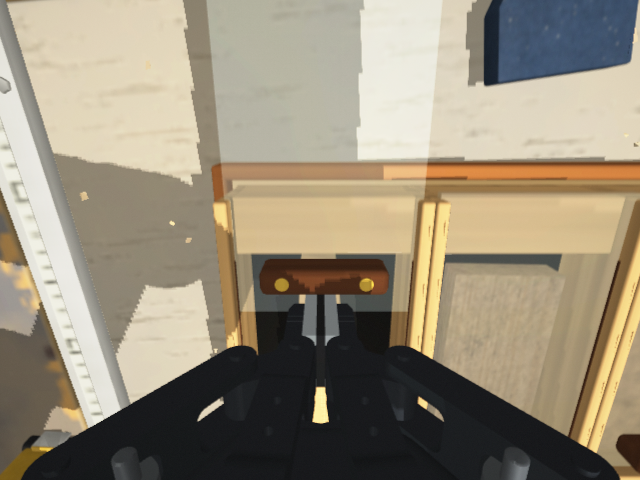

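Request:
play_rows:
  commands:
    - {"dx": 1,"dy": 0,"dz": 0,"rx": 0,"ry": 0,"rz": 0,"claw": 1}
    - {"dx": 2,"dy": 0,"dz": 0,"rx": 0,"ry": 0,"rz": 0,"claw": 1}
    - {"dx": 3,"dy": 0,"dz": 0,"rx": 0,"ry": 0,"rz": 0,"claw": 1}
    - {"dx": 3.2,"dy": 0,"dz": 0,"rx": 0,"ry": 0,"rz": 0,"claw": 1}

```text
time: 8.3
tool_pos: [0.5989, -0.1403, 0.0301]
tool_rot: [-0.001, 0.999, -0.039, -0.002]
contact_force: [-11.6, 0.8, 7.7]
gripper_width: -0.001
```

Request:
play_rows:
  commands:
    - {"dx": -2,"dy": 0,"dz": -2,"rx": 0,"ry": 0,"rz": 0,"claw": 0.4}
    - {"dx": -4,"dy": 0,"dz": -6,"rx": 0,"ry": 0,"rz": 0,"claw": 0.4}
    - {"dx": -5,"dy": 0,"dz": -10,"rx": 0,"ry": 0,"rz": 0,"claw": 0.4}
    - {"dx": -5,"dy": 0,"dz": -13,"rx": 0,"ry": 0,"rz": 0,"claw": 0.4}
    - {"dx": -5,"dy": 0,"dz": -13,"rx": 0,"ry": 0,"rz": 0,"claw": 0.4}

```text
time: 8.8
tool_pos: [0.5534, -0.1381, 0.1674]
tool_rot: [0.001, 0.999, -0.039, 0.004]
contact_force: [0.7, 0.3, 0.4]
gripper_width: 0.6
```

Run:
```python
from h import *
s=snap('wrist','pics/w9.png');print(trot(s))
```

```text
[[ 0.9968668  -0.0787226   0.00770337]
 [-0.07870879 -0.99689548 -0.0020806 ]
 [ 0.00784325  0.00146776 -0.99996816]]
```

View pics/w9.png

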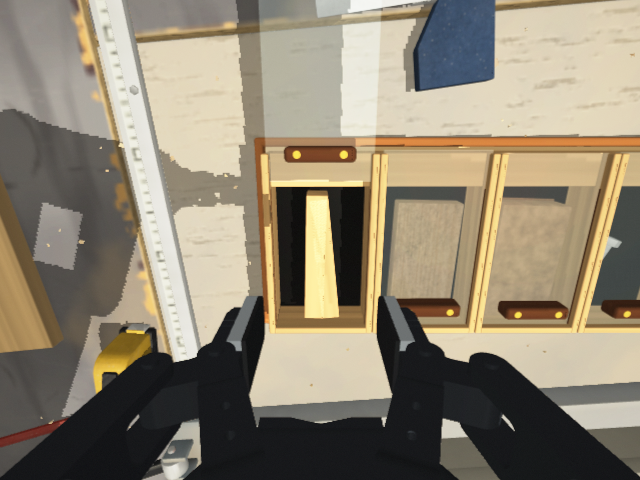

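Run:
```python
import cv2
w=cv2.imread('pics/w9.png')
cv2.imwrite('pics/w9a.png',cv2.resize(w[170:335,260:385],None,fx=3.6*1.3,fy=3.6,interpolation=cv2.INTER_CUBIC))
```

```text
(no output)
```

View pics/w9a.png

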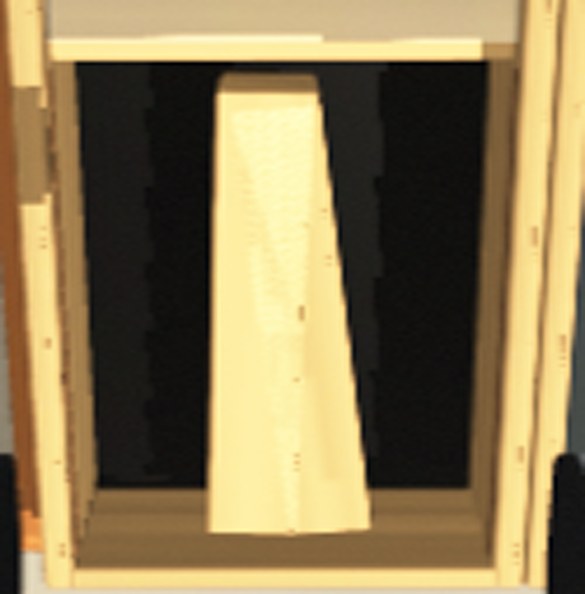

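Run:
```python
from h import *
c=cam('wrist',lst('pics/w9.png'))
uv=np.array([[x/4.68+260-.4,y/3.6+170-.4] for x,y in [(219,92),(318,92),(370,528),(208,532)]])
P=np.array([[60,13.25,0],[60,-5.75,0],[-60,-20.75,0],[-60,13.25,0]])/1e3;P[:,2]=.0425
v,r=fit(c,P,uv,[.52,-.13,-.07]);print(v,r.round(1).tolist())
# rim check corners z .0565
for x,y,X in [(57,586,(-.071,.048)),(505,586,(-.071,-.048))]:
    print((x/4.68+260-.4,y/3.6+170-.4),w2px(c,[inf(TILL,*X,.0565)]))
d=v[:2]-TILL[:2];a=TILL[2];print('in till',np.cos(a)*d[0]+np.sin(a)*d[1],-np.sin(a)*d[0]+np.cos(a)*d[1],v[2]-a)
```

```text
[ 0.51922076 -0.132811   -0.10567815] [[-0.4, -0.4], [0.2, 0.2], [0.1, 1.2], [0.1, -0.8]]
(271.7794871794872, 332.3777777777778) [[269.59449084 332.26089377]]
(367.50598290598293, 332.3777777777778) [[370.76936634 332.0522557 ]]
in till -0.0027390691315102344 0.0006827354280297995 -0.029578148110713992
```

```bash
cat >> h.py <<'E'
WD=np.array([.5192,-.1328,-.1057])
E
python3 - <<'E'
from h import *
for z in(.06,-.0145): go(inf(WD,-.030,-.0026,z),WD[2])
E
```

```text
d [-6.34 -0.04 10.4 ] r [ 0.    -0.003  0.027]
d [-6.37 -0.04 17.85] r [ 0.    -0.003  0.027]
```

Request:
play_rows:
  commands:
    - {"dx": -3,"dy": 0,"dz": 2.5,"rx": 0,"ry": -0.003,"rz": 0.015,"claw": 0.48}
    - {"dx": -5,"dy": 0,"dz": 5.5,"rx": 0,"ry": -0.003,"rz": 0.027,"claw": 0.48}
    - {"dx": -6.4,"dy": 0,"dz": 8.5,"rx": 0,"ry": -0.003,"rz": 0.027,"claw": 0.48}
    - {"dx": -6.4,"dy": 0,"dz": 10.4,"rx": 0,"ry": -0.003,"rz": 0.027,"claw": 0.48}
    - {"dx": -6.4,"dy": 0,"dz": 10.4,"rx": 0,"ry": -0.003,"rz": 0.027,"claw": 0.48}

```text
time: 9.35
tool_pos: [0.4847, -0.131, 0.055]
tool_rot: [-0.002, 0.999, -0.053, -0.004]
contact_force: [-0.7, -0.4, 0.5]
gripper_width: 0.521
```

Run:
```python
from h import *
go(inf(WD,-.030,-.0026,-.0145),WD[2])
s=snap('wrist','pics/w10.png')
```

```text
d [0.51 0.1  6.94] r [-0.003  0.009 -0.   ]
```

View pics/w10.png

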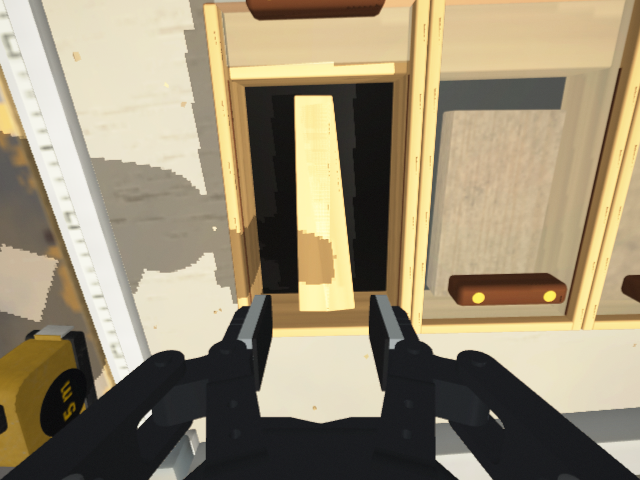

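Request:
play_rows:
  commands:
    - {"dx": 0.5,"dy": 0.1,"dz": 1.2,"rx": 0,"ry": 0.009,"rz": 0,"claw": 0.54}
    - {"dx": 0.5,"dy": 0.1,"dz": 2.4,"rx": 0,"ry": 0.009,"rz": 0,"claw": 0.54}
    - {"dx": 0.5,"dy": 0.1,"dz": 3.5,"rx": 0,"ry": 0.009,"rz": 0,"claw": 0.54}
    - {"dx": 0.5,"dy": 0.1,"dz": 3.5,"rx": 0,"ry": 0.009,"rz": 0,"claw": 0.54}

```text
time: 9.8
tool_pos: [0.4902, -0.1326, 0.0207]
tool_rot: [-0.001, 0.999, -0.053, 0.001]
contact_force: [0.4, 0.3, -0.2]
gripper_width: 0.461
```

Run:
```python
from h import *
go(inf(WD,-.030,-.0026,-.0145),WD[2])
s=snap('wrist','pics/w11.png')
```

```text
d [-0.12 -0.02  3.52] r [-0.003 -0.001 -0.   ]
```

View pics/w11.png

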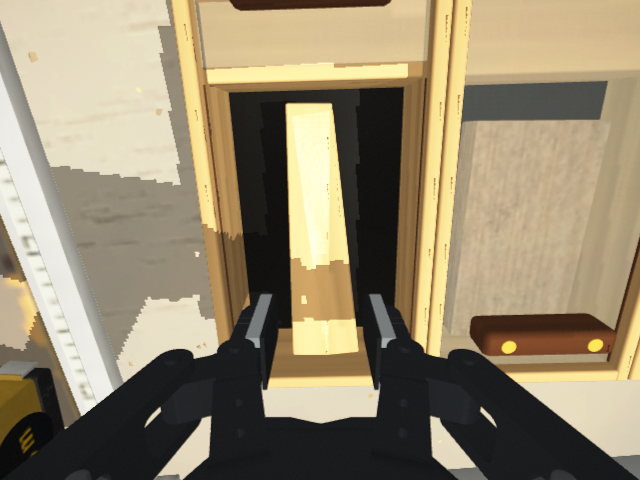

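Request:
play_rows:
  commands:
    - {"dx": -0.1,"dy": 0,"dz": 0.7,"rx": 0,"ry": 0,"rz": 0,"claw": 0.54}
    - {"dx": -0.1,"dy": 0,"dz": 1.4,"rx": 0,"ry": 0,"rz": 0,"claw": 0.54}
    - {"dx": -0.1,"dy": 0,"dz": 1.8,"rx": 0,"ry": 0,"rz": 0,"claw": 0.54}
    - {"dx": -0.1,"dy": 0,"dz": 1.8,"rx": 0,"ry": 0,"rz": 0,"claw": 0.54}

```text
time: 10.25
tool_pos: [0.4892, -0.1324, 0.0027]
tool_rot: [-0.001, 0.999, -0.053, 0.001]
contact_force: [0.1, 0.6, -0.8]
gripper_width: 0.458
```

Request:
play_rows:
  commands:
    - {"dx": 0,"dy": 0,"dz": 0.4,"rx": 0,"ry": 0,"rz": 0,"claw": 0.54}
    - {"dx": 0,"dy": 0,"dz": 0.8,"rx": 0,"ry": 0,"rz": 0,"claw": 0.54}
    - {"dx": 0,"dy": 0,"dz": 0.8,"rx": 0,"ry": 0,"rz": 0,"claw": 0.54}

```text
time: 10.55
tool_pos: [0.4887, -0.1322, -0.006]
tool_rot: [-0.002, 0.999, -0.053, -0.0]
contact_force: [-0.9, -0.1, -0.1]
gripper_width: 0.457
```

Run:
```python
from h import *
go(inf(WD,-.030,-.0026,-.0145),WD[2])
s=snap('wrist','pics/w12.png')
```

```text
d [0.04 0.   0.85] r [-0.003  0.    -0.   ]
```

View pics/w12.png

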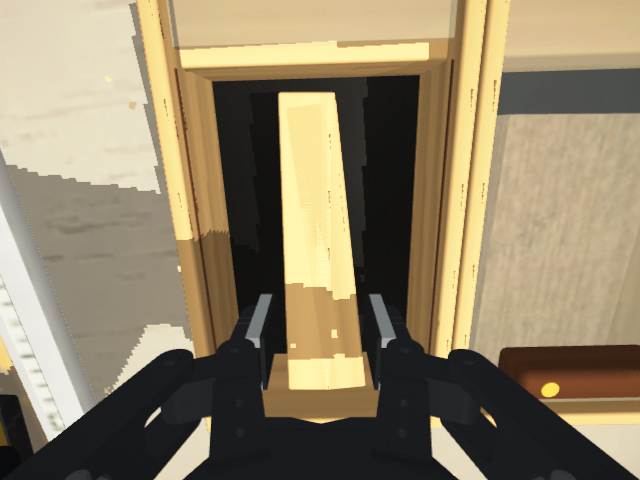

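Request:
play_rows:
  commands:
    - {"dx": 0,"dy": 0,"dz": 0.3,"rx": 0,"ry": 0,"rz": 0,"claw": 0.54}
    - {"dx": 0,"dy": 0,"dz": 0.6,"rx": 0,"ry": 0,"rz": 0,"claw": 0.54}
    - {"dx": 0,"dy": 0,"dz": 0.6,"rx": 0,"ry": 0,"rz": 0,"claw": 0.54}

```text
time: 10.9
tool_pos: [0.4885, -0.1321, -0.0122]
tool_rot: [-0.002, 0.999, -0.053, -0.0]
contact_force: [-1.0, 0.5, 0.5]
gripper_width: 0.46
```

Request:
play_rows:
  commands:
    - {"dx": 0,"dy": 0,"dz": 0,"rx": 0,"ry": 0,"rz": 0,"claw": 0.7}
    - {"dx": 0,"dy": 0,"dz": 0,"rx": 0,"ry": 0,"rz": 0,"claw": 0.8}
    - {"dx": 0,"dy": 0,"dz": 0,"rx": 0,"ry": 0,"rz": 0,"claw": 1}
    - {"dx": 0,"dy": 0,"dz": 0,"rx": 0,"ry": 0,"rz": 0,"claw": 1}
    - {"dx": 0,"dy": 0,"dz": 0,"rx": 0,"ry": 0,"rz": 0,"claw": 1}

```text
time: 11.4
tool_pos: [0.4889, -0.1322, -0.0118]
tool_rot: [-0.001, 0.999, -0.053, 0.0]
contact_force: [1.1, 0.7, 3.2]
gripper_width: 0.351
```

Run:
```python
from h import *
s=snap('wrist','pics/w13.png');print(s['tool_pos'],s['contact_force'],s['ft_torque'])
```

```text
[ 0.48889867 -0.13222859 -0.0118449 ] [1.13635246 0.65934091 3.15338121] [ 0.10424332 -0.02170631  0.01099744]
```

View pics/w13.png

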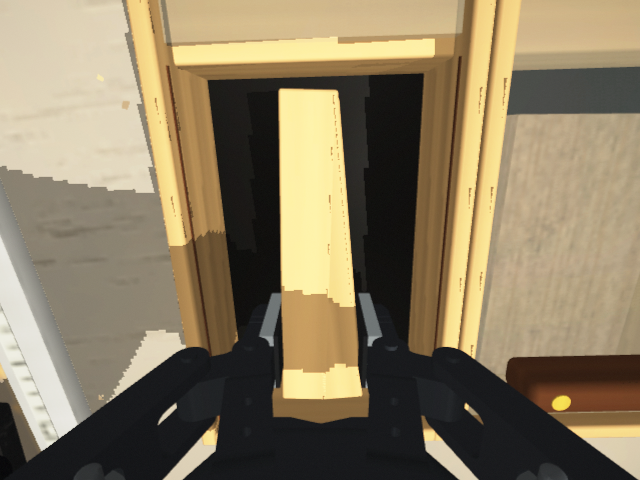

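Request:
play_rows:
  commands:
    - {"dx": 0,"dy": 0,"dz": -1,"rx": 0,"ry": 0,"rz": 0,"claw": 1}
    - {"dx": 0,"dy": 0,"dz": -3,"rx": 0,"ry": 0,"rz": 0,"claw": 1}
    - {"dx": 0,"dy": 0,"dz": -6,"rx": 0,"ry": 0,"rz": 0,"claw": 1}
    - {"dx": 0,"dy": 0,"dz": -10,"rx": 0,"ry": 0,"rz": 0,"claw": 1}
    - {"dx": 0,"dy": 0,"dz": -14,"rx": 0,"ry": 0,"rz": 0,"claw": 1}

```text
time: 11.95
tool_pos: [0.4877, -0.1323, 0.129]
tool_rot: [-0.002, 0.999, -0.053, -0.001]
contact_force: [0.5, -0.6, -0.9]
gripper_width: 0.347
```

Run:
```python
from h import *
s=snap('wrist','pics/w14.png');print(s['tool_pos'],s['contact_force'],s['gripper_width'])
```

```text
[ 0.48767862 -0.13227291  0.12897768] [ 0.50578817 -0.59703311 -0.92332589] 0.3468246737611021
```

View pics/w14.png

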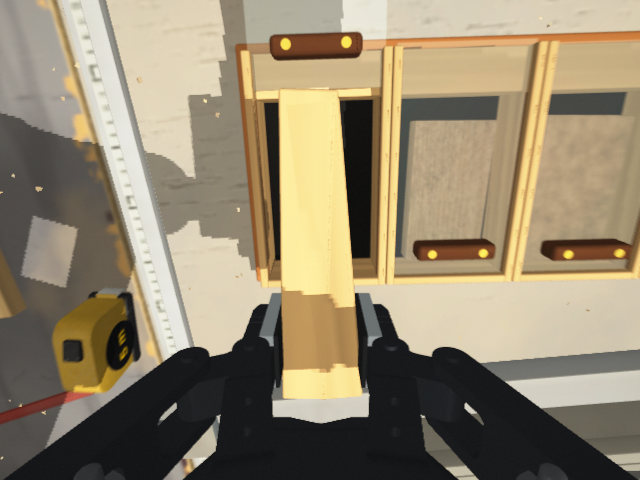

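Run:
```python
import cv2
w=cv2.imread('pics/w14.png')
cv2.imwrite('pics/w14a.png',cv2.resize(w[80:405,260:380],None,fx=4,fy=1.8,interpolation=cv2.INTER_CUBIC))
```

```text
(no output)
```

View pics/w14a.png

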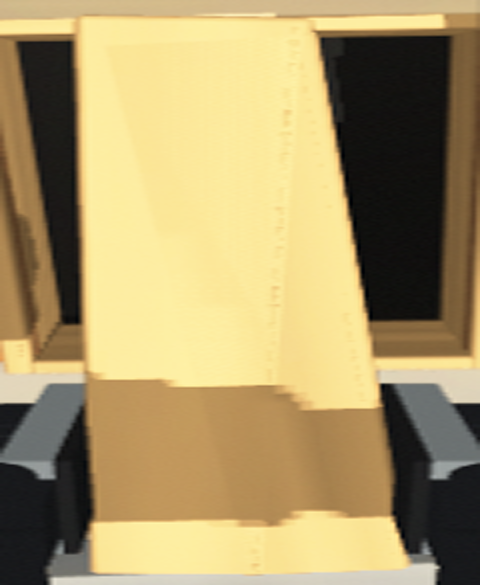

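Run:
```python
from h import *
from scipy.optimize import least_squares
p=camera_params('wrist');K=np.array([[p['fx'],0,p['cx']],[0,p['fy'],p['cy']],[0,0,1]])
Ci=np.linalg.inv(p['tool_from_camera']);c=(K,Ci[:3,:3],Ci[:3,3])
uv=np.array([[x/4+260-.4,y/1.8+80-.4] for x,y in [(78,18),(313,20),(408,568),(92,573)]])
# wedge frame in tool: x->x, y->-y, z->-z
P=np.array([[60,13.25,30],[60,-5.75,30],[-60,-20.75,30],[-60,13.25,30]])/1e3
B=np.diag([1,-1,-1.])
def pr(v):
    Rm=R.from_euler('ZY',[v[3],v[4]]).as_matrix()@B
    return w2px(c,P@Rm.T+v[:3])
for pit in (False,True):
    g=lambda v:np.r_[(pr(v)-uv).ravel(),(v[2]+.0243)/.003,(v[4]/(.02 if pit else 1e-6))]
    r=least_squares(g,[.03,-.003,-.024,0,0]);print(r.x.round(4),(pr(r.x)-uv).round(1).tolist())
```

```text
[ 0.0307 -0.0033 -0.0256  0.0222 -0.    ] [[-0.6, -0.1], [0.2, 0.3], [0.6, 2.0], [-0.1, -2.3]]
[ 0.0306 -0.0033 -0.0253  0.022  -0.0068] [[-0.4, -0.1], [0.0, 0.3], [0.6, 2.0], [-0.1, -2.3]]
```

Run:
```python
from h import *
go([.53,.13,.22],.054)
```

```text
d [  1.04 -26.67  -8.24] r [ 0.001 -0.011 -0.16 ]
```

Request:
play_rows:
  commands:
    - {"dx": 0.3,"dy": -3,"dz": -4,"rx": 0,"ry": -0.005,"rz": -0.03,"claw": 1}
    - {"dx": 0.5,"dy": -7,"dz": -7,"rx": 0,"ry": -0.01,"rz": -0.07,"claw": 1}
    - {"dx": 0.8,"dy": -11,"dz": -8,"rx": 0,"ry": -0.01,"rz": -0.1,"claw": 1}
    - {"dx": 1,"dy": -15,"dz": -8,"rx": 0,"ry": -0.01,"rz": -0.13,"claw": 1}
    - {"dx": 1,"dy": -19,"dz": -8,"rx": 0,"ry": -0.01,"rz": -0.16,"claw": 1}

```text
time: 12.5
tool_pos: [0.5217, 0.0553, 0.2188]
tool_rot: [0.001, 1.0, 0.028, 0.001]
contact_force: [-0.7, 0.3, -1.2]
gripper_width: 0.35
```

Run:
```python
from h import *
go([.53,.13,.22],.054)
```

```text
d [ 1.24 -7.41 -0.13] r [ 0.002 -0.002  0.001]
```

Request:
play_rows:
  commands:
    - {"dx": 0.6,"dy": -3.5,"dz": 0,"rx": 0,"ry": 0,"rz": 0,"claw": 1}
    - {"dx": 1.2,"dy": -6.5,"dz": 0,"rx": 0,"ry": 0,"rz": 0,"claw": 1}
    - {"dx": 1.2,"dy": -7.4,"dz": 0,"rx": 0,"ry": 0,"rz": 0,"claw": 1}
    - {"dx": 1.2,"dy": -7.4,"dz": 0,"rx": 0,"ry": 0,"rz": 0,"claw": 1}

```text
time: 12.9
tool_pos: [0.529, 0.1306, 0.2183]
tool_rot: [0.001, 1.0, 0.029, 0.001]
contact_force: [0.1, 1.1, -0.7]
gripper_width: 0.353
```

Run:
```python
from h import *
s=snap('wrist','pics/w15.png');print(s['tool_pos'])
```

```text
[0.52903738 0.13058982 0.21830333]
```

View pics/w15.png

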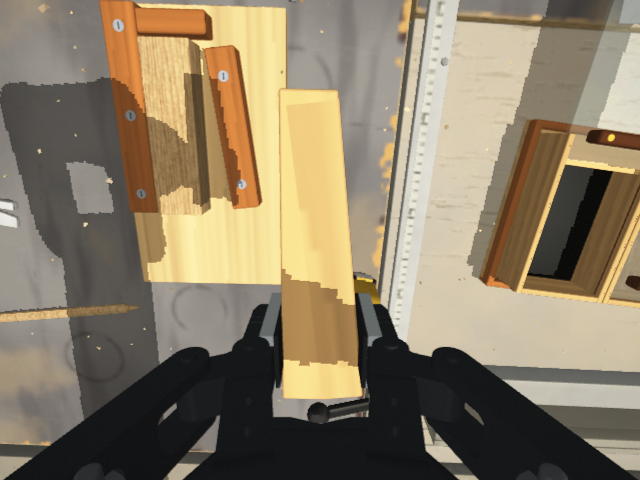

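Good view of the jig at upper left. Zooming in.

Run:
```python
import cv2
w=cv2.imread('pics/w15.png')
cv2.imwrite('pics/w15a.png',cv2.resize(w[0:290,95:295],None,fx=3,fy=2,interpolation=cv2.INTER_CUBIC))
```

```text
(no output)
```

View pics/w15a.png

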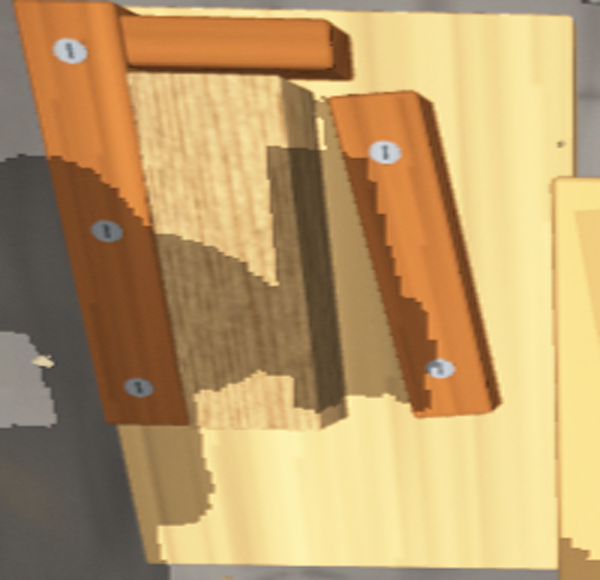

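Run:
```python
from h import *
c=cam('wrist',lst('pics/w15.png'))
f=lambda p:np.array([p[0]/3+95-.4,p[1]/2-.4])
P=np.array([[-150,85,18],[135,-85,18],[95,-12.375,42],[-55,-31.125,42]])/1e3
uv=np.array([f(p) for p in[(148,562),(573,15),(332,98),(416,417)]])
v,r=fit(c,P,uv,JIG);print('jig',v,r.round(1).tolist())
def inj(w,v=v):
    d=w[:2]-v[:2];a=v[2];return np.array([np.cos(a)*d[0]+np.sin(a)*d[1],-np.sin(a)*d[0]+np.cos(a)*d[1]])
for n,p,z in [('fence near in',(188,426),.042),('fence far in',(122,20),.042),('blk nr',(320,430),.05),('blk fr',(280,78),.05),('blk nl',(197,425),.05),('blk fl',(131,73),.05),('blk bot nr',(345,412),.018),('blk bot fr',(315,90),.018)]:
    print(n,(inj(px2w(c,f(p),z))*1e3).round(1))
# top cam
ct=cam('top');print(w2px(ct,pose2d(*v,P)).round(1).tolist())
```

```text
jig [0.57819485 0.2551041  0.03089745] [[-0.1, 0.8], [1.3, -0.1], [-1.0, -1.9], [0.0, 1.7]]
fence near in [-60.1  48. ]
fence far in [122.3  45.9]
blk nr [-59.   -0.3]
blk fr [99.4 -1. ]
blk nl [-57.5  41.1]
blk fl [100.1  42.3]
blk bot nr [-56.4   0.7]
blk bot fr [101.4  -0.8]
[[196.6, 267.5], [249.0, 171.2], [224.3, 183.9], [232.5, 233.4]]
```

```bash
cat >> h.py <<'E'
JIG=np.array([.578,.2548,.031])
def gow(x,y,zb,off=(.0307,-.0033,-.0250),wy=.022):
    "wedge origin target in jig frame, bottom z world"
    yaw=JIG[2]+wy;c,s=np.cos(yaw),np.sin(yaw)
    Rt=np.array([[c,s,0],[s,-c,0],[0,0,-1.]])
    o=inf(JIG,x,y,zb);p=o-Rt@np.array(off);print('tcp',p.round(4));go(p,yaw)
E
python3 - <<'E'
from h import *
gow(-.085,-.0187,.12); gow(-.085,-.0187,.075); gow(-.085,-.0187,.021)
E
```

```text
tcp [0.4631 0.2286 0.095 ]
d [ -6.05 -10.28  12.29] r [ 0.003 -0.001  0.003]
tcp [0.4631 0.2286 0.05  ]
d [ -6.06 -10.29  16.79] r [ 0.003 -0.001  0.003]
tcp [ 0.4631  0.2286 -0.004 ]
d [ -6.07 -10.31  22.19] r [ 0.003 -0.001  0.003]
```

Request:
play_rows:
  commands:
    - {"dx": -1.5,"dy": -3,"dz": 1,"rx": 0,"ry": 0,"rz": 0,"claw": 1}
    - {"dx": -3,"dy": -6,"dz": 3,"rx": 0,"ry": 0,"rz": 0,"claw": 1}
    - {"dx": -5,"dy": -9,"dz": 6,"rx": 0,"ry": 0,"rz": 0,"claw": 1}
    - {"dx": -6.1,"dy": -10.3,"dz": 9.5,"rx": 0,"ry": 0,"rz": 0,"claw": 1}
    - {"dx": -6.1,"dy": -10.3,"dz": 13,"rx": 0,"ry": 0,"rz": 0,"claw": 1}

```text
time: 13.45
tool_pos: [0.4618, 0.2287, 0.0871]
tool_rot: [0.001, 1.0, 0.028, 0.001]
contact_force: [0.5, 0.4, -0.8]
gripper_width: 0.352
```

Request:
play_rows:
  commands:
    - {"dx": 0,"dy": 0,"dz": 0.8,"rx": 0,"ry": 0,"rz": 0,"claw": 1}
    - {"dx": 0,"dy": 0,"dz": 0.8,"rx": 0,"ry": 0,"rz": 0,"claw": 1}

```text
time: 13.65
tool_pos: [0.4607, 0.2271, 0.0776]
tool_rot: [0.002, 1.0, 0.028, -0.001]
contact_force: [1.3, 0.3, -0.0]
gripper_width: 0.351
```

Run:
```python
from h import *
gow(-.085,-.0187,.055);gow(-.085,-.0187,.021)
s=snap('wrist','pics/w16.png');print(s['tool_pos'])
```

```text
tcp [0.4631 0.2286 0.03  ]
d [ 0.26 -0.15  4.76] r [0.004 0.001 0.002]
tcp [ 0.4631  0.2286 -0.004 ]
d [ 0.26 -0.16  8.16] r [0.004 0.001 0.002]
[0.46070489 0.22710312 0.07759811]
```

View pics/w16.png

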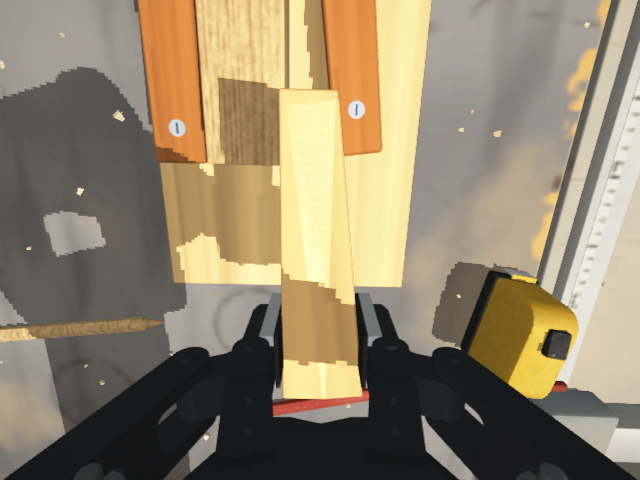

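Request:
play_rows:
  commands:
    - {"dx": 0.2,"dy": -0.1,"dz": 1.5,"rx": 0.003,"ry": 0,"rz": 0,"claw": 1}
    - {"dx": 0.3,"dy": -0.15,"dz": 3,"rx": 0.003,"ry": 0,"rz": 0,"claw": 1}
    - {"dx": 0.3,"dy": -0.15,"dz": 4.5,"rx": 0.003,"ry": 0,"rz": 0,"claw": 1}
    - {"dx": 0.3,"dy": -0.15,"dz": 4.5,"rx": 0.003,"ry": 0,"rz": 0,"claw": 1}

```text
time: 14.1
tool_pos: [0.4632, 0.2283, 0.0314]
tool_rot: [0.001, 1.0, 0.027, -0.002]
contact_force: [-0.6, -0.0, -2.0]
gripper_width: 0.352
```

Run:
```python
from h import *
gow(-.085,-.0187,.021)
s=snap('wrist','pics/w17.png');print(s['tool_pos'])
```

```text
tcp [ 0.4631  0.2286 -0.004 ]
d [ 0.01 -0.03  3.54] r [0.001 0.003 0.002]
[0.46315756 0.22831998 0.03142312]
```

View pics/w17.png

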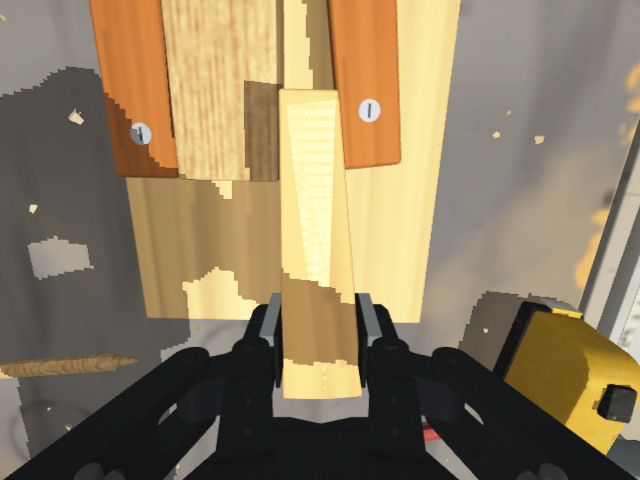

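Request:
play_rows:
  commands:
    - {"dx": 0,"dy": -0.05,"dz": 1,"rx": 0,"ry": 0,"rz": 0,"claw": 1}
    - {"dx": 0,"dy": -0.1,"dz": 2,"rx": 0,"ry": 0,"rz": 0,"claw": 1}
    - {"dx": 0,"dy": -0.1,"dz": 3,"rx": 0,"ry": 0,"rz": 0,"claw": 1}
    - {"dx": 0,"dy": -0.1,"dz": 3.3,"rx": 0,"ry": 0,"rz": 0,"claw": 1}
    - {"dx": 0,"dy": -0.1,"dz": 3.3,"rx": 0,"ry": 0,"rz": 0,"claw": 1}

```text
time: 14.65
tool_pos: [0.4631, 0.2294, -0.0013]
tool_rot: [0.001, 1.0, 0.028, -0.002]
contact_force: [-0.3, 0.2, -1.5]
gripper_width: 0.35
```

Run:
```python
from h import *
gow(-.085,-.0187,.018)
s=snap('wrist','pics/w18.png');print(s['tool_pos'])
```

```text
tcp [ 0.4631  0.2286 -0.007 ]
d [-0.    0.09  0.57] r [0.001 0.003 0.002]
[ 0.46312883  0.22944872 -0.00129804]
```

View pics/w18.png

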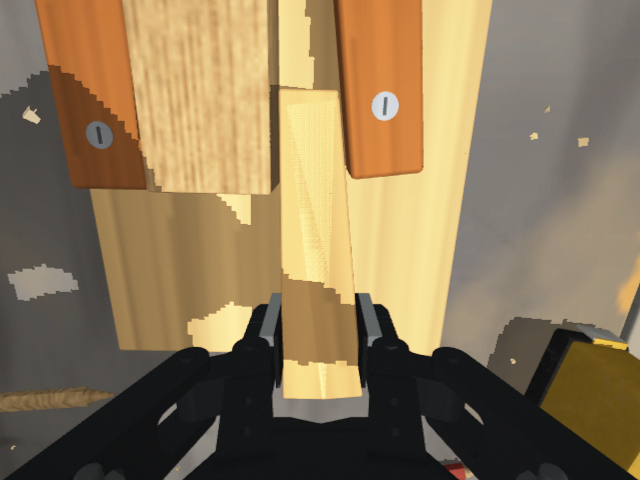

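Run:
```python
from h import *
s=lst('pics/w18.png');c=cam('wrist',s)
def yaw(a,b,z):
    A,B=px2w(c,a,z),px2w(c,b,z);d=B-A;return A.round(4),np.arctan2(d[1],d[0]).round(4)
print('blk',yaw((270,193),(278,5),.05))
print('cleat',yaw((347,175),(337,5),.042), 'exp',JIG[2]+.1244)
print('fence in',yaw((147,188),(124,5),.042))
z=.0237+.030
print('wedge L',yaw((283,397),(279.5,91),z),'R',yaw((361,395),(338,92),z),px2w(c,(347,170),z))
print('board near',px2w(c,(121,350),.018),inf(JIG,-.15,.085,0),'cleat exp',inf(JIG,-.055,-.0311,0))
im=cv2.imread('pics/w18.png');cv2.imwrite('pics/w18a.png',cv2.resize(im[0:210,230:390],None,fx=3.7,fy=2.8,interpolation=cv2.INTER_CUBIC))
```

```text
blk (array([0.5195, 0.2527, 0.05  ]), np.float64(-0.0313))
cleat (array([0.5265, 0.2249, 0.042 ]), np.float64(0.1395)) exp 0.15539999999999998
fence in (array([0.5173, 0.3008, 0.042 ]), np.float64(0.0256))
wedge L (array([0.4324, 0.2457, 0.0537]), np.float64(0.0318)) R (array([0.4353, 0.2124, 0.0537]), np.float64(0.1542)) [0.52959895 0.22597811 0.0537    ]
board near [0.4256288  0.33481637 0.018     ] [0.42543749 0.33510991 0.        ] cleat exp [0.52399037 0.22201022 0.        ]
```

View pics/w18a.png

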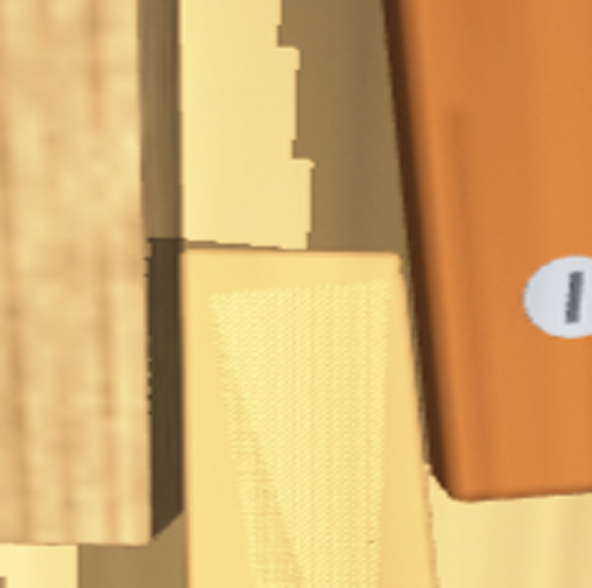

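Request:
play_rows:
  commands:
    - {"dx": 0,"dy": -0.13,"dz": 0,"rx": 0,"ry": 0,"rz": 0,"claw": 1}
    - {"dx": 0,"dy": -0.13,"dz": 0.3,"rx": 0,"ry": 0,"rz": 0,"claw": 1}
    - {"dx": 0,"dy": -0.13,"dz": 0.5,"rx": 0,"ry": 0,"rz": 0,"claw": 1}

```text
time: 15.0
tool_pos: [0.4639, 0.231, -0.0054]
tool_rot: [0.0, 1.0, 0.028, -0.001]
contact_force: [0.2, 0.7, -1.4]
gripper_width: 0.348
```

Request:
play_rows:
  commands:
    - {"dx": 0,"dy": 0,"dz": 0.1,"rx": 0,"ry": 0,"rz": 0,"claw": 1}
    - {"dx": 0,"dy": 0,"dz": 0.15,"rx": 0,"ry": 0,"rz": 0,"claw": 1}

```text
time: 15.2
tool_pos: [0.4638, 0.231, -0.0071]
tool_rot: [0.0, 1.0, 0.028, -0.001]
contact_force: [0.9, 0.4, -1.0]
gripper_width: 0.352
```

Request:
play_rows:
  commands:
    - {"dx": 0,"dy": 0,"dz": 0.1,"rx": 0,"ry": 0,"rz": 0,"claw": 1}
    - {"dx": 0,"dy": 0,"dz": 0.15,"rx": 0,"ry": 0,"rz": 0,"claw": 1}

```text
time: 15.4
tool_pos: [0.4638, 0.231, -0.0086]
tool_rot: [0.0, 1.0, 0.028, -0.001]
contact_force: [-1.1, 0.0, 0.2]
gripper_width: 0.348
```

Request:
play_rows:
  commands:
    - {"dx": 0,"dy": 0,"dz": 0.1,"rx": 0,"ry": 0,"rz": 0,"claw": 1}
    - {"dx": 0,"dy": 0,"dz": 0.1,"rx": 0,"ry": 0,"rz": 0,"claw": 1}

```text
time: 15.6
tool_pos: [0.4638, 0.231, -0.0097]
tool_rot: [0.0, 1.0, 0.028, -0.001]
contact_force: [-0.3, -0.5, -0.4]
gripper_width: 0.351
```

Run:
```python
from h import *
s=snap('wrist','pics/w19.png');print(s['tool_pos'],s['contact_force'],trot(s)[:,2])
im=cv2.imread('pics/w19.png');cv2.imwrite('pics/w19a.png',cv2.resize(im[0:210,230:390],None,fx=3.7,fy=2.8,interpolation=cv2.INTER_CUBIC))
```

```text
[ 0.46380319  0.23098226 -0.00969052] [-0.25675213 -0.49124383 -0.3701922 ] [-0.00136678 -0.00103324 -0.99999853]
```

View pics/w19a.png

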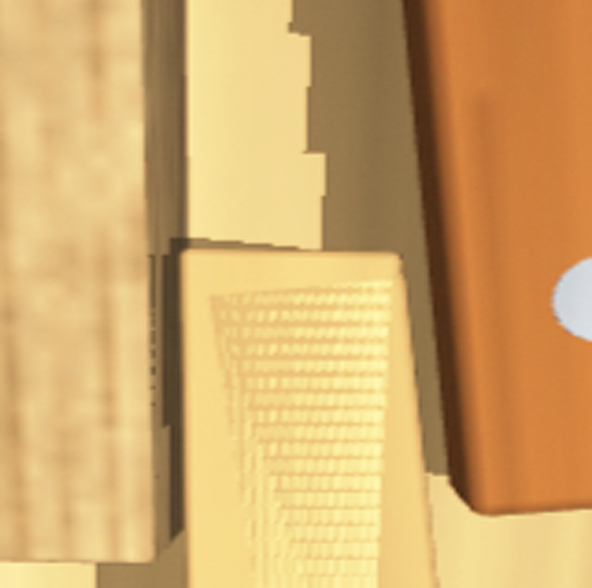

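Request:
play_rows:
  commands:
    - {"dx": 0,"dy": 0,"dz": 0.1,"rx": 0,"ry": 0,"rz": 0,"claw": 1}
    - {"dx": 0,"dy": 0,"dz": 0.1,"rx": 0,"ry": 0,"rz": 0,"claw": 1}

```text
time: 15.85
tool_pos: [0.4644, 0.2312, -0.0099]
tool_rot: [0.0, 1.0, 0.028, -0.0]
contact_force: [-1.9, -0.8, 4.1]
gripper_width: 0.354
```

Request:
play_rows:
  commands:
    - {"dx": 0,"dy": 0,"dz": 0.1,"rx": 0,"ry": 0,"rz": 0,"claw": 1}
    - {"dx": 0,"dy": 0,"dz": 0.1,"rx": 0,"ry": 0,"rz": 0,"claw": 1}

```text
time: 16.05
tool_pos: [0.4652, 0.2316, -0.0098]
tool_rot: [0.0, 1.0, 0.028, 0.0]
contact_force: [-1.5, -0.2, 5.5]
gripper_width: 0.35
```

Request:
play_rows:
  commands:
    - {"dx": 0,"dy": 0,"dz": 0.1,"rx": 0,"ry": 0,"rz": 0,"claw": 1}
    - {"dx": 0,"dy": 0,"dz": 0.1,"rx": 0,"ry": 0,"rz": 0,"claw": 1}

```text
time: 16.25
tool_pos: [0.4659, 0.2319, -0.0099]
tool_rot: [-0.0, 1.0, 0.028, 0.001]
contact_force: [-1.6, -0.6, 5.0]
gripper_width: 0.348
```

Request:
play_rows:
  commands:
    - {"dx": 0.5,"dy": 0.01,"dz": 0,"rx": 0,"ry": 0,"rz": 0,"claw": 1}
    - {"dx": 1,"dy": 0.02,"dz": 0,"rx": 0,"ry": 0,"rz": 0,"claw": 1}
    - {"dx": 1.5,"dy": 0.03,"dz": 0,"rx": 0,"ry": 0,"rz": 0,"claw": 1}
    - {"dx": 2,"dy": 0.04,"dz": 0,"rx": 0,"ry": 0,"rz": 0,"claw": 1}

```text
time: 16.65
tool_pos: [0.4864, 0.2326, -0.0098]
tool_rot: [-0.0, 1.0, 0.028, 0.001]
contact_force: [-1.1, 0.0, 2.3]
gripper_width: 0.354
```

Run:
```python
from h import *
s=snap('wrist','pics/w20.png');print(s['tool_pos'],s['contact_force'],trot(s)[:,2])
```

```text
[ 0.4863654   0.23261036 -0.00984189] [-1.06165347  0.02763777  2.31701981] [ 1.92201918e-03  4.77494017e-04 -9.99998039e-01]
```

View pics/w20.png

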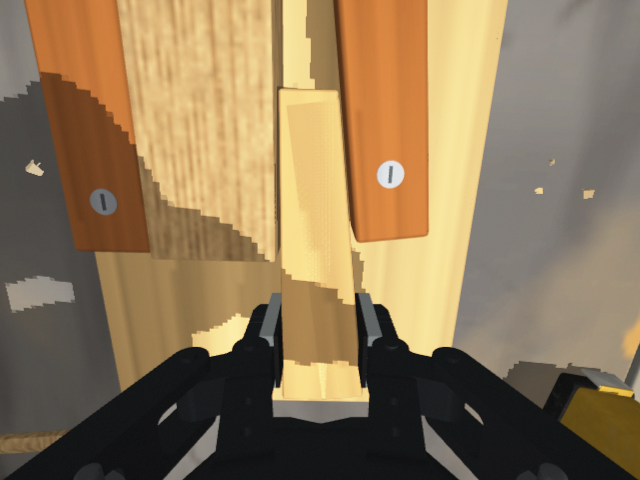

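Request:
play_rows:
  commands:
    - {"dx": 0,"dy": 0,"dz": 0,"rx": 0,"ry": 0,"rz": 0,"claw": 0.5}
    - {"dx": 0,"dy": 0,"dz": 0,"rx": 0,"ry": 0,"rz": 0,"claw": 0.5}
    - {"dx": 0,"dy": 0,"dz": -1.5,"rx": 0,"ry": 0,"rz": 0,"claw": 0.5}
    - {"dx": 0,"dy": 0,"dz": -4,"rx": 0,"ry": 0,"rz": 0,"claw": 0.5}
    - {"dx": 0,"dy": 0,"dz": -7,"rx": 0,"ry": 0,"rz": 0,"claw": 0.7}

```text
time: 17.2
tool_pos: [0.486, 0.2323, 0.0609]
tool_rot: [0.0, 1.0, 0.028, 0.001]
contact_force: [1.0, -0.1, -0.3]
gripper_width: 0.338
```

Request:
play_rows:
  commands:
    - {"dx": -2,"dy": 0,"dz": 0,"rx": 0,"ry": 0,"rz": 0,"claw": 1}
    - {"dx": -4,"dy": 0,"dz": 0,"rx": 0,"ry": 0,"rz": 0,"claw": 1}
    - {"dx": -6,"dy": 0,"dz": 0,"rx": 0,"ry": 0,"rz": 0,"claw": 1}
    - {"dx": -6,"dy": 0,"dz": 0,"rx": 0,"ry": 0,"rz": 0,"claw": 1}

```text
time: 17.6
tool_pos: [0.4244, 0.229, 0.0613]
tool_rot: [-0.0, 1.0, 0.028, 0.001]
contact_force: [0.2, 0.1, -0.5]
gripper_width: 0.002
```

Run:
```python
from h import *
s=snap('wrist','pics/w21.png');print(s['tool_pos'],s['contact_force'],trot(s)[:,2],s['gripper_width'])
```

```text
[0.42441156 0.22901253 0.06128017] [ 0.21987052  0.11722742 -0.50690287] [ 1.11209644e-03  1.64031375e-04 -9.99999368e-01] 0.002070711849116189
```

View pics/w21.png

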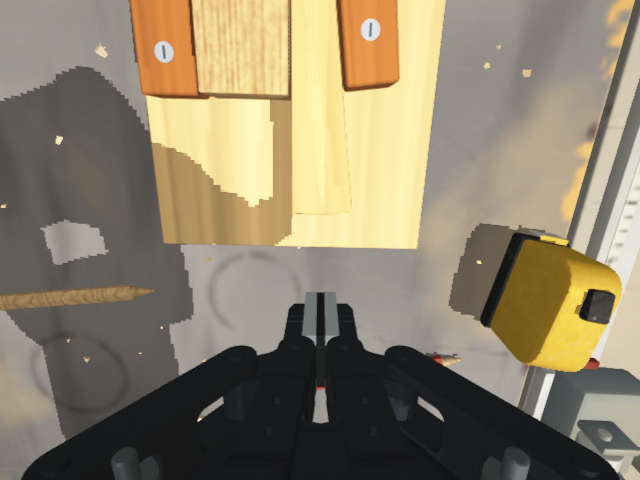

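Run:
```python
from h import *
s=lst('pics/w21.png');c=cam('wrist',s)
def inj(w):
    d=w[:2]-JIG[:2];a=JIG[2];return np.array([np.cos(a)*d[0]+np.sin(a)*d[1],-np.sin(a)*d[0]+np.cos(a)*d[1]])
for p in[(294,212),(351,212)]:
    w=px2w(c,p,.048);print(w,inj(w))
A,B=px2w(c,(294,212),.048),px2w(c,(291.5,100),.048);print('Lyaw',np.arctan2(*(B-A)[1::-1]))
go(inf(JIG,-.155,-.025,-.003),JIG[2])
```

```text
[0.4589143  0.24760479 0.048     ] [-0.1192515  -0.00350068]
[0.46073204 0.21581649 0.048     ] [-0.11841991 -0.03533006]
Lyaw 0.05551946800041042
d [-0.24  0.4   6.46] r [-0.    -0.003  0.025]
```

Run:
```python
from h import *
go(inf(JIG,-.150,-.019,-.003),JIG[2])
```

```text
d [ 0.28 -0.19  6.46] r [-0.    -0.003  0.025]
```

Request:
play_rows:
  commands:
    - {"dx": 0,"dy": -0.2,"dz": 2.5,"rx": 0,"ry": -0.003,"rz": 0.025,"claw": 1}
    - {"dx": 0,"dy": -0.2,"dz": 4.5,"rx": 0,"ry": -0.003,"rz": 0.025,"claw": 1}
    - {"dx": 0.2,"dy": -0.2,"dz": 6,"rx": 0,"ry": -0.003,"rz": 0.025,"claw": 1}
    - {"dx": 0.2,"dy": -0.2,"dz": 6.4,"rx": 0,"ry": -0.003,"rz": 0.025,"claw": 1}
    - {"dx": 0.2,"dy": -0.2,"dz": 6.4,"rx": 0,"ry": -0.003,"rz": 0.025,"claw": 1}

```text
time: 18.15
tool_pos: [0.4282, 0.2312, -0.0025]
tool_rot: [-0.0, 1.0, 0.015, -0.0]
contact_force: [-0.4, -0.1, 0.9]
gripper_width: -0.002
```

Run:
```python
from h import *
go(inf(JIG,-.124,-.019,-.003),JIG[2]);go(inf(JIG,-.0775,-.0175,-.003),JIG[2])
s=snap('wrist','pics/w22.png')
```

```text
d [2.64 0.   0.05] r [-0.     0.001 -0.   ]
d [ 7.29 -0.15  0.04] r [-0.     0.001 -0.   ]
```

View pics/w22.png

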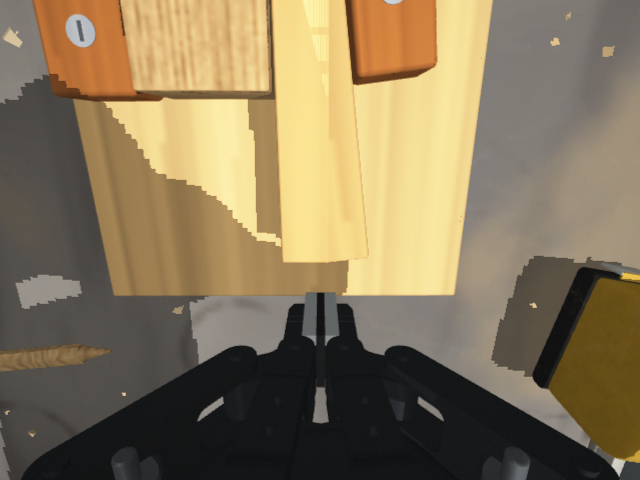

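Request:
play_rows:
  commands:
    - {"dx": 1,"dy": 0,"dz": 0,"rx": 0,"ry": 0,"rz": 0,"claw": 1}
    - {"dx": 2,"dy": 0,"dz": 0,"rx": 0,"ry": 0,"rz": 0,"claw": 1}
    - {"dx": 2.7,"dy": 0,"dz": 0,"rx": 0,"ry": 0,"rz": 0,"claw": 1}
    - {"dx": 3.3,"dy": -0.05,"dz": 0,"rx": 0,"ry": 0,"rz": 0,"claw": 1}
    - {"dx": 4,"dy": -0.05,"dz": 0,"rx": 0,"ry": 0,"rz": 0,"claw": 1}

```text
time: 18.7
tool_pos: [0.4693, 0.2332, -0.0017]
tool_rot: [-0.0, 1.0, 0.015, 0.0]
contact_force: [-1.0, 0.9, -0.3]
gripper_width: -0.002
```

Run:
```python
from h import *
go(inf(JIG,-.0775,-.0175,-.003),JIG[2])
s=snap('wrist','pics/w23.png')
```

```text
d [ 3.18 -0.08  0.13] r [-0.001 -0.    -0.   ]
```

View pics/w23.png

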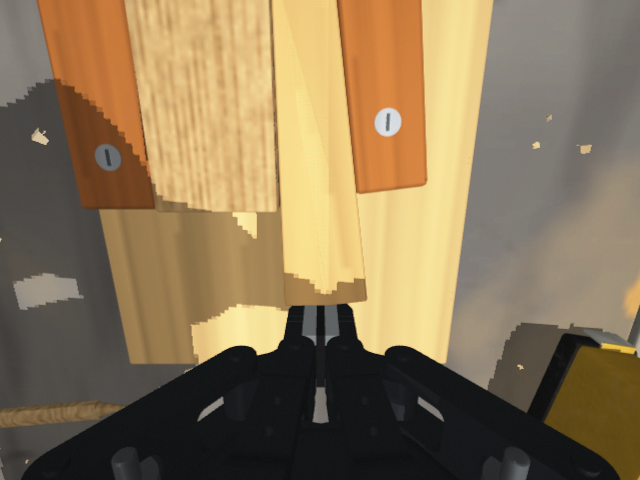

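Request:
play_rows:
  commands:
    - {"dx": 0.4,"dy": 0,"dz": 0.1,"rx": 0,"ry": 0,"rz": 0,"claw": 1}
    - {"dx": 0.8,"dy": 0,"dz": 0.1,"rx": 0,"ry": 0,"rz": 0,"claw": 1}
    - {"dx": 1.2,"dy": -0.05,"dz": 0.1,"rx": 0,"ry": 0,"rz": 0,"claw": 1}
    - {"dx": 1.6,"dy": -0.05,"dz": 0.1,"rx": 0,"ry": 0,"rz": 0,"claw": 1}
    - {"dx": 2,"dy": -0.05,"dz": 0.1,"rx": 0,"ry": 0,"rz": 0,"claw": 1}

```text
time: 19.25
tool_pos: [0.4905, 0.2344, -0.0025]
tool_rot: [-0.0, 1.0, 0.015, 0.001]
contact_force: [-1.1, 0.7, 0.2]
gripper_width: 0.005
```

Run:
```python
from h import *
go(inf(JIG,-.0775,-.0175,-.003),JIG[2])
s=snap('wrist','pics/w24.png')
```

```text
d [ 1.05 -0.02  0.06] r [-0.001 -0.001 -0.001]
```

View pics/w24.png

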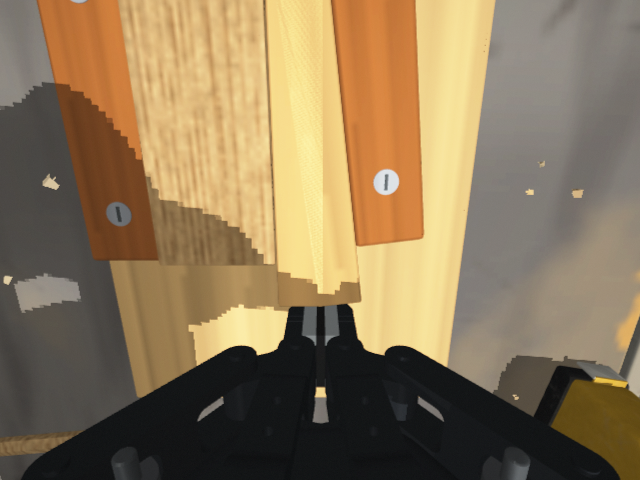

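Sliding in cleanly; continuing with small steps.

Request:
play_rows:
  commands:
    - {"dx": 0.2,"dy": 0,"dz": 0,"rx": 0,"ry": 0,"rz": 0,"claw": 1}
    - {"dx": 0.4,"dy": 0,"dz": 0,"rx": 0,"ry": 0,"rz": 0,"claw": 1}
    - {"dx": 0.6,"dy": 0,"dz": 0,"rx": 0,"ry": 0,"rz": 0,"claw": 1}

```text
time: 19.6
tool_pos: [0.4974, 0.2346, -0.0022]
tool_rot: [-0.0, 1.0, 0.015, 0.001]
contact_force: [-0.7, -0.3, -1.0]
gripper_width: -0.001
```

Request:
play_rows:
  commands:
    - {"dx": 0.1,"dy": 0,"dz": 0,"rx": 0,"ry": 0,"rz": 0,"claw": 1}
    - {"dx": 0.2,"dy": 0,"dz": 0,"rx": 0,"ry": 0,"rz": 0,"claw": 1}
    - {"dx": 0.3,"dy": 0,"dz": 0,"rx": 0,"ry": 0,"rz": 0,"claw": 1}

```text
time: 19.9
tool_pos: [0.4979, 0.2346, -0.0028]
tool_rot: [-0.0, 1.0, 0.015, -0.002]
contact_force: [-10.0, -0.3, 5.1]
gripper_width: 0.004
```

Run:
```python
from h import *
go(inf(JIG,-.0775,-.0175,-.003),JIG[2])
s=snap('wrist','pics/w25.png')
```

```text
d [ 0.31 -0.02  0.02] r [-0.     0.003 -0.001]
```

View pics/w25.png

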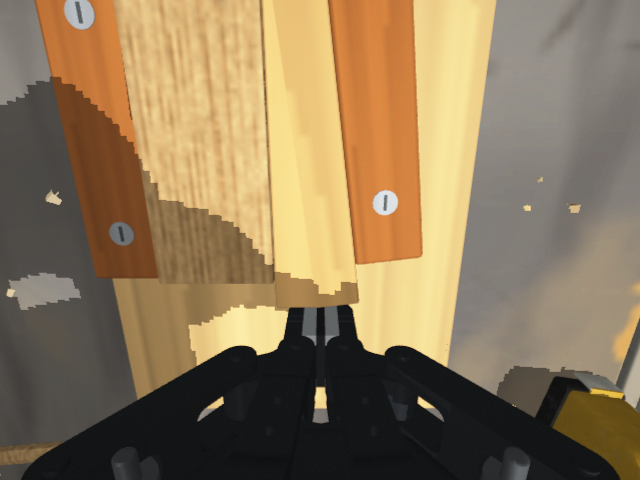

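Request:
play_rows:
  commands:
    - {"dx": 0.2,"dy": 0,"dz": 0,"rx": 0,"ry": 0,"rz": 0,"claw": 1}
    - {"dx": 0.35,"dy": 0,"dz": 0,"rx": 0,"ry": 0,"rz": 0,"claw": 1}
    - {"dx": 0.5,"dy": 0,"dz": 0,"rx": 0,"ry": 0,"rz": 0,"claw": 1}

```text
time: 20.25
tool_pos: [0.4975, 0.2346, -0.0042]
tool_rot: [0.0, 1.0, 0.015, -0.008]
contact_force: [-18.3, 1.2, 11.3]
gripper_width: -0.004
```

Request:
play_rows:
  commands:
    - {"dx": 0.3,"dy": 0,"dz": -0.1,"rx": 0,"ry": 0.016,"rz": 0,"claw": 1}
    - {"dx": 0.6,"dy": 0,"dz": -0.1,"rx": 0,"ry": 0.016,"rz": 0,"claw": 1}
    - {"dx": 0.8,"dy": 0,"dz": -0.1,"rx": 0,"ry": 0.016,"rz": 0,"claw": 1}

```text
time: 20.55
tool_pos: [0.4974, 0.2346, -0.0054]
tool_rot: [0.001, 1.0, 0.015, -0.01]
contact_force: [-26.6, 0.2, 12.4]
gripper_width: -0.0
```

Firmly jammed at 26 N with no further travel. Backing off and looking.

Request:
play_rows:
  commands:
    - {"dx": -1,"dy": 0,"dz": -0.2,"rx": 0,"ry": 0.02,"rz": 0,"claw": 1}
    - {"dx": -3,"dy": 0,"dz": -1.5,"rx": 0,"ry": 0.02,"rz": 0,"claw": 1}
    - {"dx": -3,"dy": 0,"dz": -6,"rx": 0,"ry": 0.02,"rz": 0,"claw": 1}
    - {"dx": -3,"dy": 0,"dz": -11,"rx": 0,"ry": 0.02,"rz": 0,"claw": 1}
    - {"dx": -3,"dy": 0,"dz": -15,"rx": 0,"ry": 0.02,"rz": 0,"claw": 1}

```text
time: 21.05
tool_pos: [0.4711, 0.2342, 0.1481]
tool_rot: [0.001, 1.0, 0.015, 0.002]
contact_force: [1.5, 0.8, 0.6]
gripper_width: 0.005
```

Request:
play_rows:
  commands:
    - {"dx": 3,"dy": 3,"dz": -1,"rx": 0,"ry": 0,"rz": 0,"claw": 1}
    - {"dx": 7,"dy": 5,"dz": -2,"rx": 0,"ry": 0,"rz": 0,"claw": 1}
    - {"dx": 10,"dy": 5,"dz": -2,"rx": 0,"ry": 0,"rz": 0,"claw": 1}
    - {"dx": 10,"dy": 5,"dz": -2,"rx": 0,"ry": 0,"rz": 0,"claw": 1}

```text
time: 21.45
tool_pos: [0.5759, 0.1862, 0.1692]
tool_rot: [0.001, 1.0, 0.014, 0.003]
contact_force: [-0.2, 0.4, 0.6]
gripper_width: -0.003
```

Run:
```python
from h import *
s=snap('wrist','pics/w26.png');print(s['tool_pos'],trot(s)[:,2])
im=cv2.imread('pics/w26.png');cv2.imwrite('pics/w26a.png',cv2.resize(im[0:400,130:410],None,fx=2,fy=1.5,interpolation=cv2.INTER_CUBIC))
```

```text
[0.57593846 0.18623835 0.16920219] [ 0.00694454 -0.00120564 -0.99997516]
```

View pics/w26.png

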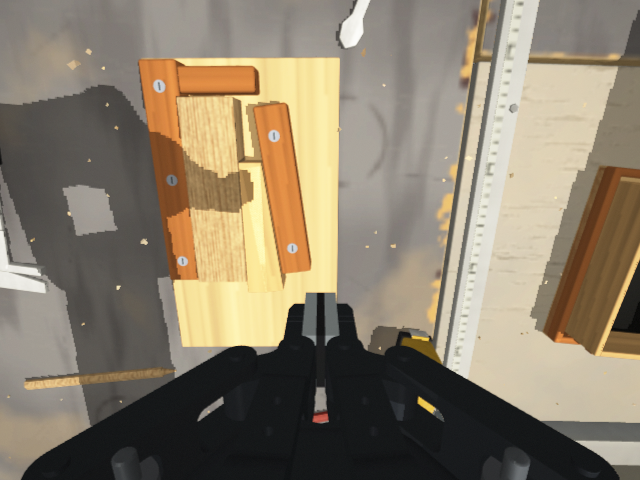

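Run:
```python
import cv2
im=cv2.imread('pics/w26.png');cv2.imwrite('pics/w26a.png',cv2.resize(im[50:355,130:345],None,fx=3.6,fy=1.95,interpolation=cv2.INTER_CUBIC))
```

```text
(no output)
```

View pics/w26a.png

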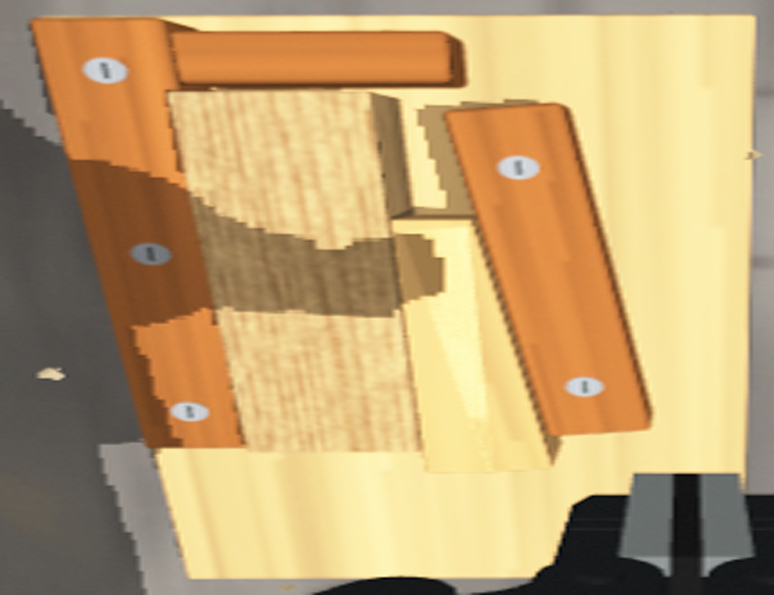

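Run:
```python
from h import *
c=cam('wrist',lst('pics/w26.png'))
f=lambda p:np.array([p[0]/3.6+130-.4,p[1]/1.95+50-.4])
P=np.array([[-150,85,18],[135,-85,18],[95,-12.375,42],[-55,-31.125,42]])/1e3
uv=np.array([f(p) for p in[(188,577),(755,15),(446,110),(556,435)]])
v,r=fit(c,P,uv,JIG);print('jig',v,r.round(1).tolist())
W=np.array([[60,13.25,48],[60,-5.75,48],[-60,-20.75,48],[-60,13.25,48]])/1e3
w,r=fit(c,W,np.array([f(p) for p in[(394,222),(472,222),(550,466),(427,471)]]),[.56,.25,.03]);print('wedge',w,r.round(1).tolist())
B=np.array([[80,22.5,50],[80,-22.5,50],[-80,-22.5,50],[-80,22.5,50]])/1e3
b,r=fit(c,B,np.array([f(p) for p in[(167,92),(370,94),(420,452),(246,450)]]),[.6,.28,.03]);print('blk',b,r.round(1).tolist())
def rel(q):
    d=q[:2]-v[:2];a=v[2];return (np.cos(a)*d[0]+np.sin(a)*d[1])*1e3,(-np.sin(a)*d[0]+np.cos(a)*d[1])*1e3,q[2]-a
print(rel(w),rel(b))
st=monitor.state();print(st['time'])
cv2.imwrite('pics/top3.png',grab_frame('top'))
```

```text
jig [0.57799045 0.25511854 0.03210735] [[0.3, 1.2], [1.7, -0.7], [-0.4, -0.7], [-1.4, 2.2]]
wedge [0.56812681 0.24334182 0.02860279] [[-0.6, -0.9], [0.4, -0.9], [1.1, 3.8], [-0.7, 1.2]]
blk [0.59830433 0.2802359  0.03141022] [[-0.2, -0.3], [0.3, -1.5], [-0.0, 0.9], [-0.1, 2.0]]
(np.float64(-10.23661008665676), np.float64(-11.454008911976825), np.float64(-0.0035045639723608017)) (np.float64(21.109725683924967), np.float64(24.452295845345994), np.float64(-0.0006971328254834208))
21.5
```

View pics/top3.png

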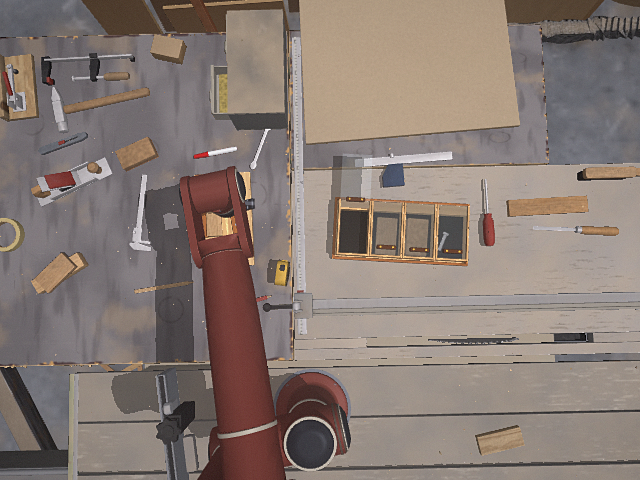

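```bash
python3 -c "
from plant import ticket
print(ticket.job_done())"
```

```text
the job is handed in; nothing more can be done
None
```

The wedge is jammed home in the jig, with the block measured tight against the fence. I opened only the wedge's lid (leftmost box), all the way. I then set the wedge in the gap thin end first and pushed it in by its thick end with the closed fingers until it stopped moving at about 26 N. The job was handed in at about 21.5 s; no verdict was reported.

**Last checks (wrist and top camera, just before hand-in):**

| Check | Measured | Target |
|---|---|---|
| Wedge x in the jig frame | −10.2 mm | −10 mm is home; −16 to +10 mm allowed |
| Wedge angle to the jig | 0.004 rad | below 0.05 rad |
| Block y in the jig frame | 24.5 mm (about 1 mm past the 23.5 mm contact value, within calibration error) | above 21.8 mm |
| Block angle to the jig | 0.001 rad | below 0.02 rad |

The other three lids looked shut, the bystanders looked unmoved in the top view, and the gripper was clear of everything.

**What disagreed:**
- **Fingertips:** they sit about 29 mm short of the reported TCP along the tool axis. I found this when my first lid push passed over the pull without touching it. I measured the offset by touching the box rim at about 18 N, then allowed for it in every later move.
- **Picture fits:** some corners in the last fits were 2 to 4 pixels off.
- **Not measured:** I could not measure the pressing force between wedge and block. I inferred it from the jam.

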